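# Zero, load, scan and unload a sample reader

### The job

With the reader's stage empty, push the limit switch's roller arm sideways until it trips and let it spring back; then lay every sample carrier from the mat flat and straight in the middle of a lane of its own on the stage, fin up, blue end towards the blue stripe, and trip the switch again to scan them. Then lay every carrier in the same way in the lanes of the storage tray, one to a lane, blue end towards its blue stripe. Never force the arm far past its trip point, leave it upright, and do not disturb the lens cell, objective, jar, slide box or weight.

Things in the scene. Friction and masses are not known exactly. Their poses are not given: they have to be found in the camera images.
- carrier1: sample carrier: loose aluminium plate 84 mm long (its x), 32 wide (y), 6 thick, 60 g, with a black upright grip fin in the middle (34 mm along x, 9 thick along y, from 6 to 24 mm above the underside). Origin at the centre of its underside. The +x end (22 mm) is blue, the -x end has a square purple sample on top. Starts upright on the mat. None: absent in this run
- carrier2: sample carrier: loose aluminium plate 84 mm long (its x), 32 wide (y), 6 thick, 60 g, with a black upright grip fin in the middle (34 mm along x, 9 thick along y, from 6 to 24 mm above the underside). Origin at the centre of its underside. The +x end (22 mm) is blue, the -x end has a square purple sample on top. Starts upright on the mat. None: absent in this run
- carrier3: sample carrier: loose aluminium plate 84 mm long (its x), 32 wide (y), 6 thick, 60 g, with a black upright grip fin in the middle (34 mm along x, 9 thick along y, from 6 to 24 mm above the underside). Origin at the centre of its underside. The +x end (22 mm) is blue, the -x end has a square purple sample on top. Starts upright on the mat. None: absent in this run
- carrier4: sample carrier: loose aluminium plate 84 mm long (its x), 32 wide (y), 6 thick, 60 g, with a black upright grip fin in the middle (34 mm along x, 9 thick along y, from 6 to 24 mm above the underside). Origin at the centre of its underside. The +x end (22 mm) is blue, the -x end has a square purple sample on top. Starts upright on the mat. None: absent in this run
- carrier1_blue (a point): middle of the blue end's edge of carrier1: 42 mm along +x from its origin, 3 mm above its underside
- carrier2_blue (a point): middle of the blue end's edge of carrier2: 42 mm along +x from its origin, 3 mm above its underside
- carrier3_blue (a point): middle of the blue end's edge of carrier3: 42 mm along +x from its origin, 3 mm above its underside
- carrier4_blue (a point): middle of the blue end's edge of carrier4: 42 mm along +x from its origin, 3 mm above its underside
- reader: low cream instrument 200 x 250 mm with a flat black stage (173 along x, 237 along y inside its rim) 25 mm above the bench; four lanes along x between pale lines, middles at x = 0, y = -66, -22, 22, 66 mm; blue stripe at the +x end (away from the robot), then a fixed grey bar 37 mm high; on the other sides a grey rim 31 mm high. Origin under the stage's centre, on the bench. Left or right of the mat
- tray: fixed flat white tray 192 x 252 mm, grey foam floor (180 x 240) 8 mm above the bench, rim 14 mm above the bench; four lanes along x drawn as on the reader, middles at x = 0, y = -66, -22, 22, 66 mm; blue stripe at the +x end (away from the robot). Origin under its centre, on the bench. On the mat's other side from the reader
- mat: thin green mat 240 x 240 mm, 2 mm thick, fixed on the bench between the reader and the tray; the carriers start on it around a small brass lens cell. Origin under its centre
- switch: roller lever limit switch, fixed beyond the mat: blue housing 40 x 44 mm, top 75 mm above the bench, on a steel foot 75 x 70. Origin under the foot's centre; x points away from the robot, y to the left. The roller arm is pivoted on the housing's front (-x side), 28 mm before the origin, 60 mm above the bench, and stands straight up at rest
- roller (a point): centre of the orange roller at the top of the switch's arm: 55 mm from the pivot, 115 mm above the bench at rest; roller 18 mm in diameter, 12 mm thick along the switch's x. The arm (5 x 11 mm steel) is below it
- roller_arm (a joint): swing of the roller arm, rad: 0 upright, positive with the roller to the switch's +y side, negative to -y. Swings both ways and springs back (0.30 N m per rad: about 3 N sideways at the roller for 0.55 rad); trips at 0.5 rad either way (roller 26 mm sideways), must never pass 1.0 rad (46 mm sideways), hard stop at 1.3
- lens_cell: not part of the job, to be left alone: brass lens cell, 28 mm diameter, 20 high, amid the carriers on the mat; origin at its underside
- objective: not part of the job, to be left alone: steel microscope objective standing, 28 mm diameter, 44 high; origin at its underside
- jar: not part of the job, to be left alone: amber jar, 48 mm diameter, 60 high; origin at its underside
- slide_box: not part of the job, to be left alone: blue slide box 42 x 48 x 30 mm; origin at its underside
- weight: not part of the job, to be left alone: dark steel weight, 36 mm diameter, 40 high; origin at its underside
Mind the look-alikes: they are no part of the job. Leave any red look-alike of the carrier4 alone.

How it is judged:
By the outcome, as a careful person would: the job done as asked, in the order asked, and still so for the second after the job is handed in, with the robot touching nothing.
Of carrier1, carrier2, carrier3, carrier4 only 3 to 4 are there at a start; the rules pass over those that are not, and their reading is None.
At some moment in a run one of carrier1, carrier2, carrier3, carrier4 may be knocked a few centimetres aside while the robot is not near it.
It also fails if it takes over 210 s, if anything falls off the work surface, if the arm or the gripper's body presses on something with over 40 N, if the wrist force passes 120 N, or if a joint passes its speed limit or range.

### The arm

A 6-joint arm with a two-finger parallel gripper is mounted at the origin on the work surface. World frame = base frame: x ahead of the robot, y to its left, z up, the work surface at z = 0. Lengths are in m, angles in degrees, forces in N, time in s.
With the tool pointing down it reaches from about 0.4 to 0.825 m from the base axis. Payload 7 kg.
Tool frame: the origin (TCP) lies midway between the tips of the shut fingers; the grasp point (between the pads) lies 19 mm behind it (ctrl.grasp_offset is the distance from the TCP to the grasp point, in m); z points along the fingers, x is the direction in which the jaws open and shut, and the axes are right-handed (so a half turn about z gives the same grasp; the last joint's range is limited). The gripper opens to 88 mm and grips with 3 to 60 N. Pads are 19 mm wide; open, the fingers measure 130 mm over their backs; the gripper's body (78 mm by 193 mm) begins 47 mm behind the grasp point.
Start: joints at [-47.779, 20.546, 0.682, 0, -70.136, -16.507], TCP at [0.293, -0.608, 0.227] pointing down, gripper open.
Joint ranges: [-176.03, 176.03], [-82.01, 121.73], [-58.28, 71.71], [-173.87, 95.51], [-174.79, -0.11], [-173.66, 173.66]. Speed limits (degrees/s): [136.94, 136.94, 172.46, 180, 180, 180].

### API

Orientations are given as [roll, pitch, yaw] about the fixed x, y, z axes, in that order (R = Rz(yaw) Ry(pitch) Rx(roll)).
In Python, from plant import sensors, snapshot, order, ctrl gives the robot as it stands.
- The arm moves only by the tool send_rows, never from a script. Its argument "commands" is a list of rows, each a list of 3 entries, a list of its own where there are three numbers: the closure, from 0 (fully open) to 1 (shut), then the shift along the world's x, y, z in units of 0.25 m (1.0 is 0.25 m), then the turn, a rotation vector about the world's x, y, z in units of 360 degrees (1.0 is 360 degrees). In form: [[hand, [x, y, z], [ax, ay, az]], ...]. A call has 1 to 12 rows; each row shifts and turns the pose as measured when the row begins; what a row does not reach is not made up. A row lasts 1/10 s, in which the tool goes at most 50 mm and 8.59 degrees, less where a joint would pass 70% of its speed; a pose out of reach is approached as far as the arm can. A call with a number of a shift or a turn outside -1 to 1 is refused whole. A call with a gripper value outside its range is refused whole. The fingers move at their own pace and stop on an object; the grip force is fixed at half the most. Time passes only in rows, so rows that do not move let the fingers close. It gives the time, the measured TCP pose, the force and the opening at its end, in the units of the state.
- sensors.get_obs(): the state, without advancing time (a new reading comes with each control period).
- snapshot(name): name is "side" or "top" or "wrist"; returns a dict with "color" (420x560x3 uint8, blue, green, red), "z_map" (420x560 float32, m along the optical axis (not along the pixel's ray), 0 where there is no reading), "mtx" (3x3 intrinsics, pixels), "xyz" and "attitude" of the camera in the world. Camera axes: x right, y down, z forward; pixel columns grow to the right and rows downward; lengths in m; the calibration is good to about 2 mm. A picture is of the moment at which its call begins.
- order.close_job(): hands the job in, once; it reports no verdict.
The state is a dict: "clock": time; "joint_pos": joint angles; "qvel": joint speeds; "tau": joint torques, N m; "tool_pos": TCP position; "orientation": TCP orientation; "force": force on the tool from outside, world axes, zero at the start; "moment": the same for the moment, N m; "opening": finger opening in m.
Only numpy, scipy, OpenCV 4.12 (cv2) and the standard library are available. Lean on these libraries where they do the work, as an engineer would, in place of code of your own. Each camera call takes 0.05 s, during which the arm holds its last target.

## Working session

There is one attempt and no reset: what is moved stays moved. The work goes in short steps, Python scripts to look and compute and a tool call to move; the robot and the scene stay as the last step left them, time stands still between calls to the robot, and variables do not carry over. Pictures are saved under pics/ and viewed, and the job is handed in when it is done.

Besides the shell and the picture viewer there is one more tool, called after "Request:" in YAML: its name, and indented under it one key for each argument. send_rows: Moves the arm, as the interface text tells. Its arguments: {"type":"object","properties":{"commands":{"type":"array","items":{"type":"array"}}},"required":["commands"]}

```bash
mkdir -p pics; ls
cat > h.py <<'E'
import numpy as np, cv2
from plant import sensors, snapshot, order, ctrl
from scipy.spatial.transform import Rotation as R
def save(s,n): cv2.imwrite('pics/'+n+'.png',s['color'])
E
python3 - <<'E'
from h import *
o=sensors.get_obs();print(o)
for n in ('top','side','wrist'):
    s=snapshot(n);save(s,n+'0');np.savez('/tmp/'+n+'0.npz',**s);print(n,s['mtx'],s['xyz'],s['attitude'])
E
```

```text
pics
{'clock': 0.0, 'joint_pos': array([-4.77791324e+01,  2.05908757e+01,  6.33372373e-01, -1.96169824e-02,
       -7.01359669e+01, -1.65064362e+01]), 'qvel': array([-0.06691233, -0.05610485,  0.05803033, -0.04848441, -0.03065019,
       -0.0398686 ]), 'tau': array([ 1.93058106e-03, -5.82721531e+01,  2.93064827e+01,  6.99710637e+00,
        7.12580950e-03, -1.54967652e-04]), 'tool_pos': array([ 0.29262566, -0.60772463,  0.22562754]), 'orientation': array([-1.79991122e+02, -9.48581088e-02,  1.15707743e+02]), 'force': array([ 1.03799354,  0.91810247, -0.04793878]), 'moment': array([-0.00534658, -0.03432299,  0.04161497]), 'opening': 0.08773388625844596}
top [[464.33051104   0.         282.03365203]
 [  0.         464.33051104 214.6937278 ]
 [  0.           0.           1.        ]] [ 0.45506826 -0.01387126  1.04864165] [-176.04219618    1.66091944  -89.98441393]
side [[434.14327335   0.         281.86399395]
 [  0.         434.14327335 212.29063821]
 [  0.           0.           1.        ]] [0.15783594 0.6041667  0.59491241] [-126.25266734   -0.85835984 -148.91333244]
wrist [[307.38895043   0.         282.58812707]
 [  0.         307.38895043 208.37844114]
 [  0.           0.           1.        ]] [ 0.21937346 -0.64486237  0.38441709] [ 1.62202300e+02 -1.18902831e-01  1.15708365e+02]
```

View pics/top0.png

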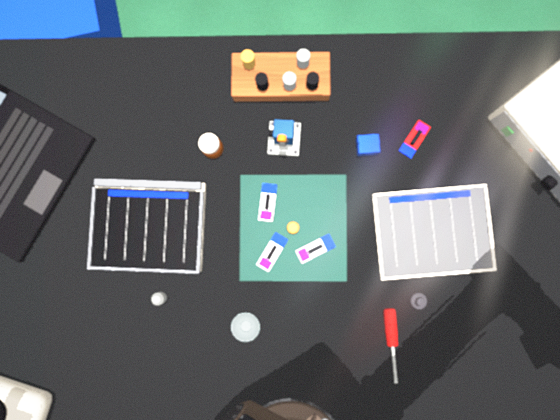

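View pics/side0.png

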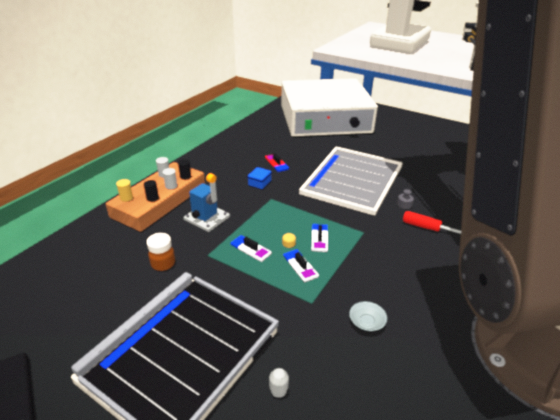

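Top view: three carriers on the green mat, at px (267,202), (271,252) and (315,249), around the brass lens cell (293,228). The red look-alike is at (415,138), off the mat, and is left alone. The reader is on the left (147,230), the tray on the right (435,232), and the switch at (284,138).

```bash
cat >> h.py <<'E'
def ray(s,uv,z):
    uv=np.atleast_2d(np.asarray(uv,float))
    Rm=R.from_euler('xyz',s['attitude'],degrees=True).as_matrix()
    d=np.c_[(uv[:,0]-s['mtx'][0,2])/s['mtx'][0,0],(uv[:,1]-s['mtx'][1,2])/s['mtx'][1,1],np.ones(len(uv))]@Rm.T
    t=(z-s['xyz'][2])/d[:,2]
    return s['xyz']+d*t[:,None]
def proj(s,P):
    Rm=R.from_euler('xyz',s['attitude'],degrees=True).as_matrix()
    c=(np.atleast_2d(P)-s['xyz'])@Rm
    return c[:,:2]/c[:,2:]*[s['mtx'][0,0],s['mtx'][1,1]]+s['mtx'][:2,2]
def pix3d(s,uv):
    u,v=np.round(uv).astype(int); zz=s['z_map'][v,u]
    Rm=R.from_euler('xyz',s['attitude'],degrees=True).as_matrix()
    return s['xyz']+Rm@(np.array([(u-s['mtx'][0,2])/s['mtx'][0,0],(v-s['mtx'][1,2])/s['mtx'][1,1],1])*zz)
def cc(m,amin):
    n,l,st,c=cv2.connectedComponentsWithStats(m.astype(np.uint8))
    return [(l==i,st[i],c[i]) for i in range(1,n) if st[i,4]>=amin]
def hsv(s): return cv2.cvtColor(s['color'],cv2.COLOR_BGR2HSV).astype(int)
E
python3 - <<'E'
from h import *
s=dict(np.load('/tmp/top0.npz'))
h=hsv(s);H,S,V=h[...,0],h[...,1],h[...,2]
for nm,m,z in (('blue',(H>105)&(H<130)&(S>150)&(V>80),.008),('mag',(H>140)&(H<165)&(S>120)&(V>100),.008),('orange',(H>5)&(H<30)&(S>150)&(V>150),.115)):
    for mm,st,c in cc(m,8):
        if 120<c[1]<330: print(nm,c.round(1),st[4],ray(s,c,z).round(4),pix3d(s,c).round(3))
I=s['color']
a=cv2.resize(I[170:285,230:350],None,fx=5,fy=5,interpolation=cv2.INTER_CUBIC);cv2.imwrite('pics/a.png',a)
a=cv2.resize(I[110:165,255:315],None,fx=9,fy=9,interpolation=cv2.INTER_CUBIC);cv2.imwrite('pics/b.png',a)
for c in ((267,202),(120,235),(137,225),(177,230),(260,270),(147,183),(405,235),(445,235),(482,225),(284,152)):print(c,pix3d(s,c).round(4))
E
```

```text
blue [365.8 142.9] 144 [[ 0.6894 -0.173   0.008 ]] [ 0.684 -0.17   0.029]
blue [406.7 150.8] 141 [[ 0.6708 -0.2644  0.008 ]] [ 0.671 -0.265  0.007]
blue [268.8 187.7] 113 [[0.5883 0.0462 0.008 ]] [0.587 0.046 0.013]
blue [147.5 193.9] 576 [[0.575  0.3224 0.008 ]] [0.573 0.318 0.025]
blue [443.2 195.2] 79 [[ 0.5702 -0.3435  0.008 ]] [ 0.57  -0.343  0.009]
blue [400.8 198.5] 98 [[ 0.5628 -0.2495  0.008 ]] [ 0.562 -0.25   0.009]
blue [279.3 239.2] 108 [[0.4721 0.0224 0.008 ]] [0.472 0.023 0.011]
mag [421.5 127.4] 106 [[ 0.724  -0.2986  0.008 ]] [ 0.726 -0.3    0.006]
mag [409.7 145.7] 15 [[ 0.6823 -0.2713  0.008 ]] [ 0.682 -0.273  0.004]
mag [265.6 214.8] 58 [[0.5269 0.0532 0.008 ]] [0.527 0.052 0.007]
mag [303.2 254.3] 54 [[ 0.4383 -0.031   0.008 ]] [ 0.439 -0.031  0.004]
mag [264.9 262.8] 57 [[0.4195 0.0546 0.008 ]] [0.419 0.054 0.011]
orange [281.4 139.1] 31 [[0.6742 0.0146 0.115 ]] [0.673 0.015 0.121]
orange [216.2 151. ] 31 [[0.6504 0.1479 0.115 ]] [0.666 0.162 0.039]
(267, 202) [0.554  0.0491 0.0269]
(120, 235) [0.4812 0.377  0.0244]
(137, 225) [0.5035 0.3396 0.0234]
(177, 230) [0.4922 0.2491 0.0253]
(260, 270) [ 0.403   0.0662 -0.0007]
(147, 183) [0.5962 0.3152 0.035 ]
(405, 235) [ 0.4814 -0.2576  0.0065]
(445, 235) [ 0.4814 -0.3462  0.0054]
(482, 225) [ 0.5035 -0.4273  0.0074]
(284, 152) [0.6698 0.0119 0.007 ]
```

View pics/a.png

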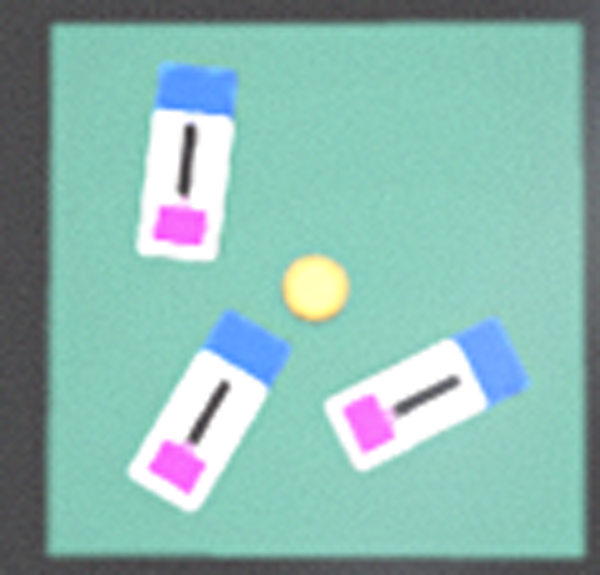

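View pics/b.png

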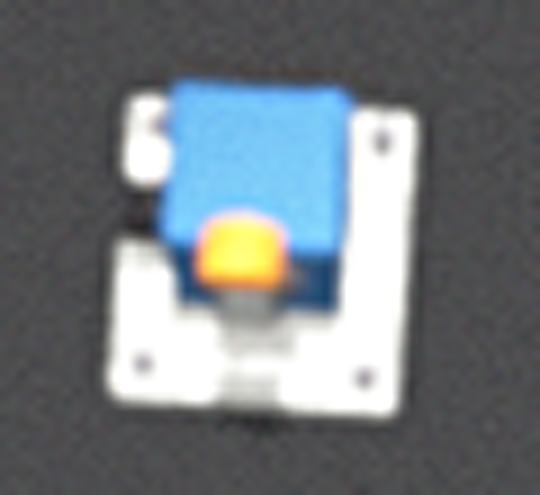

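```bash
cat >> h.py <<'E'
def carriers(s,zp,box=None,show=False):
    """find carriers by magenta sample + blue + white plate; zp plate-top height"""
    h=hsv(s);H,S,V=h[...,0],h[...,1],h[...,2]
    mag=(H>140)&(H<168)&(S>90)&(V>90)
    blue=(H>100)&(H<130)&(S>120)&(V>70)
    out=[]
    for mm,st,c in cc(mag,15):
        P=ray(s,c,zp)[0]
        out.append((c,P))
    return out
def rect(s,mask,z):
    ys,xs=np.nonzero(mask)
    hull=cv2.convexHull(np.c_[xs,ys].astype(np.float32))[:,0]
    P=ray(s,hull,z)[:,:2]
    r=cv2.minAreaRect((P*1000).astype(np.float32))
    return r
E
python3 - <<'E'
from h import *
s=dict(np.load('/tmp/top0.npz'))
h=hsv(s);H,S,V=h[...,0],h[...,1],h[...,2]
sub=np.zeros(H.shape,bool);sub[176:281,241:347]=1
green=(H>65)&(H<95)&(S>40)
for mm,st,c in cc(green,2000): 
    if c[1]>150: print('mat',rect(s,mm,.002))
for mm,st,c in cc(sub&~green,60):
    print('obj',c.round(1),st[4],rect(s,mm,.008))
# pale lines
for nm,x0,x1,y0,y1,z in(('reader',96,200,200,266,.025),('tray',380,490,198,272,.008)):
    g=s['color'].max(2);cv2.imwrite('pics/%s.png'%nm,cv2.resize(s['color'][170:285,x0-12:x1+12],None,fx=6,fy=5.2,interpolation=cv2.INTER_CUBIC))
E
```

```text
mat ((499.8734436035156, -7.417732238769531), (242.16172790527344, 243.33822631835938), 0.13663440942764282)
obj [267.1 201.7] 643 ((556.4004516601562, 49.821556091308594), (37.29441452026367, 88.46131134033203), 83.38214111328125)
obj [292.6 227.2] 152 ((498.28509521484375, -7.1518402099609375), (29.144136428833008, 29.157312393188477), 89.92330932617188)
obj [271.6 251.6] 642 ((444.29901123046875, 39.59497833251953), (36.55284881591797, 88.34664916992188), 59.375030517578125)
obj [315.2 248.2] 650 ((452.04315185546875, -57.54955291748047), (36.77250671386719, 87.92715454101562), 26.511634826660156)
```

View pics/reader.png

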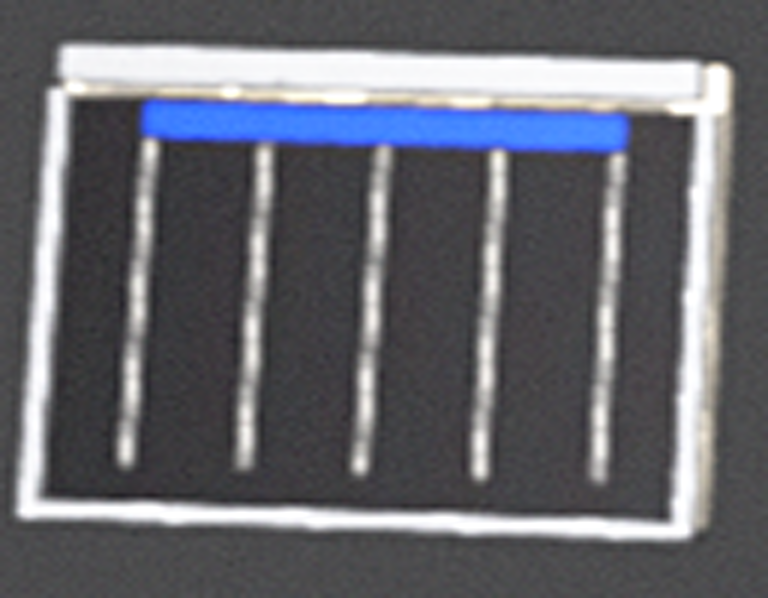

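View pics/tray.png

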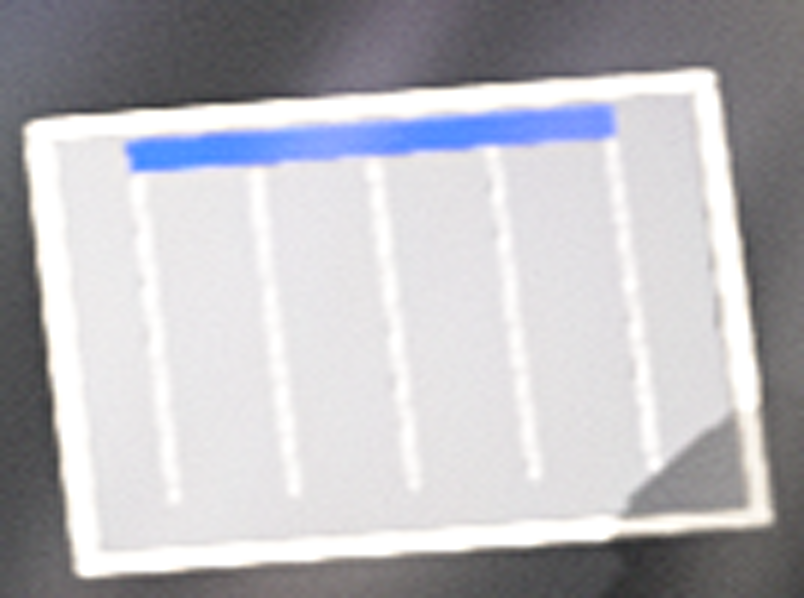

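Run:
```python
from h import *
s=dict(np.load('/tmp/top0.npz'))
h=hsv(s);H,S,V=h[...,0],h[...,1],h[...,2]
# reader outline, bright comps
for nm,x0,x1,y0,y1,th,zr,zf in(('reader',82,212,172,280,110,.031,.025),('tray',365,502,176,285,0,.014,.008)):
    sub=np.zeros(H.shape,bool);sub[y0:y1,x0:x1]=1
    if nm=='tray': m=sub&(V>115)
    else: m=sub&(V>110)
    L=cc(m,25)
    for mm,st,c in L:
        r=rect(s,mm,zf if st[4]<200 else zr)
        print(nm,st[4],c.round(1),np.round(r[0],1),np.round(r[1],1),round(r[2],2))
# tray lines: top-hat
m=np.zeros(H.shape,np.float32);g=s['color'].min(2).astype(np.uint8)
th=cv2.morphologyEx(g,cv2.MORPH_TOPHAT,np.ones((1,9),np.uint8))
sub=np.zeros(H.shape,bool);sub[205:255,384:484]=1
for mm,st,c in cc(sub&(th>14),25):
    ys,xs=np.nonzero(mm);P=ray(s,np.c_[xs,ys],.008)[:,:2]*1000
    l=cv2.fitLine(P.astype(np.float32),cv2.DIST_HUBER,0,.01,.01).ravel();print('line',c.round(1),st[4],l.round(3),np.degrees(np.arctan(l[1]/l[0])).round(2))
sub=np.zeros(H.shape,bool);sub[203:258,100:190]=1
for mm,st,c in cc(sub&(th>25),25):
    ys,xs=np.nonzero(mm);P=ray(s,np.c_[xs,ys],.025)[:,:2]*1000
    l=cv2.fitLine(P.astype(np.float32),cv2.DIST_HUBER,0,.01,.01).ravel();print('rline',c.round(1),st[4],l.round(3),np.degrees(np.arctan(l[1]/l[0])).round(2))
```

```text
reader 4393 [149.  216.1] [503.  316.7] [258.  205.2] 87.79
tray 173 [369.6 183.3] [ 589.1 -185.6] [31.3 49.9] 89.31
tray 11329 [435.5 230.1] [ 493.2 -326. ] [238.6 287.4] 0.15
tray 72 [499.5 235.2] [ 484.8 -462.6] [10.9 50.9] 88.18
line [393.  229.9] 95 [ 9.97000e-01  8.30000e-02  4.92848e+02 -2.30890e+02] 4.75
line [411.1 213.2] 37 [ 9.97000e-01  7.40000e-02  5.30501e+02 -2.71788e+02] 4.23
line [432.9 228.6] 98 [ 9.96000e-01  8.80000e-02  4.94751e+02 -3.19015e+02] 5.07
line [453.1 230. ] 100 [ 9.97000e-01  8.10000e-02  4.92855e+02 -3.63287e+02] 4.67
line [473.3 230.1] 110 [ 9.96000e-01  8.60000e-02  4.92847e+02 -4.07574e+02] 4.92
line [413.9 240.4] 64 [ 9.96000e-01  9.10000e-02  4.70165e+02 -2.76642e+02] 5.21
rline [106.3 230. ] 218 [ 9.99000e-01 -3.90000e-02  4.92326e+02  4.07919e+02] -2.24
rline [125.8 230. ] 218 [ 9.99000e-01 -3.90000e-02  4.92281e+02  3.63935e+02] -2.24
rline [145.4 229.9] 213 [ 9.99000e-01 -3.80000e-02  4.92564e+02  3.19887e+02] -2.17
rline [165.  230.1] 214 [ 9.99000e-01 -4.00000e-02  4.92346e+02  2.75892e+02] -2.28
rline [184.7 230.2] 215 [ 9.99000e-01 -3.90000e-02  4.91700e+02  2.31939e+02] -2.26
```

Request:
send_rows:
  commands:
    - [0, [0.1, 0.16, 0], [0, 0, -0.009]]
    - [0, [0.1, 0.16, 0], [0, 0, -0.009]]
    - [0, [0.1, 0.16, 0], [0, 0, -0.009]]
    - [0, [0.1, 0.16, 0], [0, 0, -0.009]]
    - [0, [0.1, 0.16, 0], [0, 0, -0.009]]
    - [0, [0.1, 0.16, 0], [0, 0, -0.009]]
    - [0, [0.1, 0.16, 0], [0, 0, -0.009]]
    - [0, [0.1, 0.16, 0], [0, 0, -0.009]]
    - [0, [0, 0, 0], [0, 0, 0]]
    - [0, [0, 0, 0], [0, 0, 0]]

```text
clock: 1.15
tool_pos: [0.4959, -0.2743, 0.2219]
orientation: [-179.8, -0.3, 88.5]
force: [-0.6, 0.0, 0.4]
opening: 0.0875
```

Run:
```python
from h import *
s=snapshot('wrist');save(s,'w1');np.savez('/tmp/w1.npz',**s)
o=sensors.get_obs();print(o['tool_pos'],o['orientation'],o['force'],o['joint_pos'])
```

```text
[ 0.49579064 -0.27467493  0.2218589 ] [-179.82572945   -0.34232134   88.48451975] [-0.22464762 -0.01587675 -0.56756925] [ -9.43147469  10.78889624 -13.24607521  -0.34437911 -66.18516876
 -81.94382523]
```

View pics/w1.png

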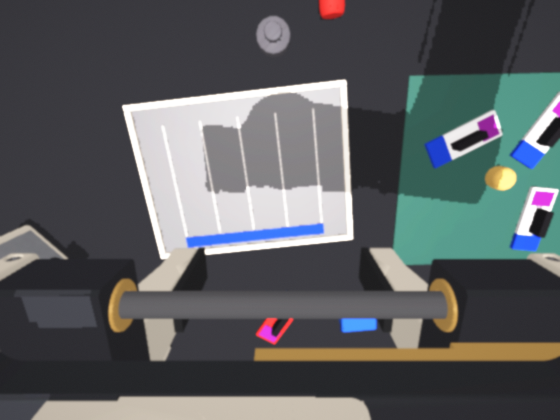

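```bash
cat >> h.py <<'E'
def lines(s,z,roi,th=12,horiz=None,amin=60,k=15):
    x0,x1,y0,y1=roi;g=s['color'].min(2)
    t=cv2.morphologyEx(g,cv2.MORPH_TOPHAT,np.ones((1,k),np.uint8))
    sub=np.zeros(g.shape,bool);sub[y0:y1,x0:x1]=1
    for mm,st,c in cc(sub&(t>th),amin):
        ys,xs=np.nonzero(mm);P=ray(s,np.c_[xs,ys],z)[:,:2]*1000
        l=cv2.fitLine(P.astype(np.float32),cv2.DIST_HUBER,0,.01,.01).ravel();print('line',c.round(1),st[4],l[2:].round(1),np.degrees(np.arctan(l[1]/l[0])).round(2), 'x',P[:,0].min().round(1),P[:,0].max().round(1))
E
python3 - <<'E'
from h import *
s=dict(np.load('/tmp/w1.npz'))
lines(s,.008,(150,335,100,235))
# outer corners by eye->refine: contour of tray bright
V=s['color'].max(2); m=np.zeros_like(V);m[70:256,115:360]=(V[70:256,115:360]>75)
L=sorted(cc(m,3000),key=lambda a:-a[1][4]);mm=L[0][0].copy();mm[248:,165:]=0
print(L[0][1],rect(s,mm,.014))
c=cv2.approxPolyDP(cv2.convexHull(np.argwhere(mm)[:,::-1].astype(np.int32)),6,True)[:,0];print(c.tolist(),(ray(s,c,.014)*1000).round(1))
E
```

```text
line [316.5 163.7] 486 [ 477.8 -231.5] 4.73 x 411.5 553.0
line [280.6 166.8] 455 [ 481.7 -275.3] 4.73 x 415.9 557.3
line [245.  170.5] 482 [ 484.8 -319.3] 4.89 x 419.2 560.1
line [174.2 180.2] 436 [ 493.5 -407.2] 4.74 x 427.0 564.7
line [213.5 198. ] 259 [ 516.7 -361. ] 4.67 x 464.4 563.2
line [153.8 217.5] 213 [ 539.2 -439.7] 0.79 x 507.1 563.7
[  121    78   234   178 34172] ((490.0457763671875, -318.63629150390625), (197.18984985351562, 257.2776794433594), 4.713420391082764)
[[354, 239], [158, 255], [121, 105], [345, 78]] [[ 575.4 -183.1   14. ]
 [ 590.8 -439.4   14. ]
 [ 403.9 -453.4   14. ]
 [ 382.  -201.6   14. ]]
```

Request:
send_rows:
  commands:
    - [1, [0.1, 0.13, 0], [0, 0, 0.001]]
    - [1, [0.1, 0.13, 0], [0, 0, 0.001]]
    - [1, [0.1, 0.13, 0], [0, 0, 0.001]]
    - [1, [0.1, 0.13, 0], [0, 0, 0.001]]
    - [1, [0.1, 0.13, 0], [0, 0, 0]]
    - [1, [0.1, 0.13, 0], [0, 0, 0]]
    - [1, [0.1, 0.13, 0], [0, 0, 0]]
    - [1, [0, 0, 0], [0, 0, 0]]
    - [1, [0, 0, 0], [0, 0, 0]]
    - [1, [0, 0, 0], [0, 0, 0]]

```text
clock: 2.2
tool_pos: [0.6721, -0.0526, 0.2194]
orientation: [-179.6, -0.3, 89.1]
force: [0.5, -0.3, -0.8]
opening: 0.013
```

Run:
```python
from h import *
s=snapshot('wrist');save(s,'w2');np.savez('/tmp/w2.npz',**s)
s=snapshot('side');save(s,'s2');np.savez('/tmp/s2.npz',**s)
o=sensors.get_obs();print(o['tool_pos'],o['orientation'],o['force'],o['joint_pos'])
# roller from side view
h=hsv(s);H,S,V=h[...,0],h[...,1],h[...,2]
for mm,st,c in cc((H>8)&(H<28)&(S>150)&(V>150),12):
    Rm=R.from_euler('xyz',s['attitude'],degrees=True).as_matrix()
    print(c,st, ray(s,c,.115), pix3d(s,c))
```

```text
[ 0.67187099 -0.05288926  0.21973818] [-179.60577455   -0.26449351   89.03197061] [-0.09730901 -0.49826432 -0.63501499] [  11.83114114   20.9274502     0.50146986   -0.36764163  -69.9002421
 -102.67093519]
[211.33333333  75.83333333] [209  75   6   3  12] [[ 1.07052498 -0.47972917  0.115     ]] [ 0.68961637 -0.02636175  0.31525823]
[146.27407407 194.70826211] [ 106  162   97   63 1755] [[0.74484662 0.13201484 0.115     ]] [0.81554123 0.07603657 0.0569336 ]
[210.72463768 177.97101449] [206 174  10   9  69] [[0.67765183 0.01547824 0.115     ]] [0.67224942 0.02075955 0.11948071]
[288.62857143 241.06666667] [283 235  12  12 105] [[0.43672292 0.10520822 0.115     ]] [0.49250092 0.00385558 0.01808492]
[156.55172414 257.17241379] [151 255  13   5  29] [[0.59841909 0.25467323 0.115     ]] [0.67280979 0.19455949 0.03356269]
```

View pics/w2.png

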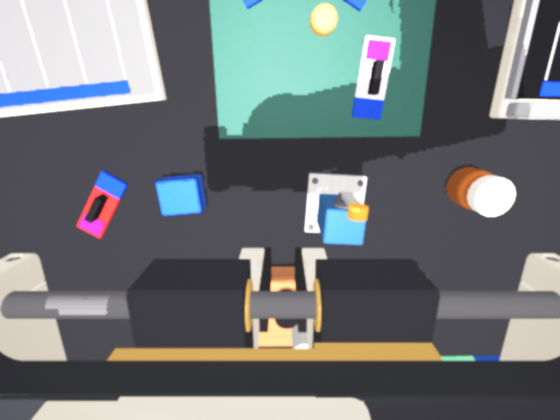

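View pics/s2.png

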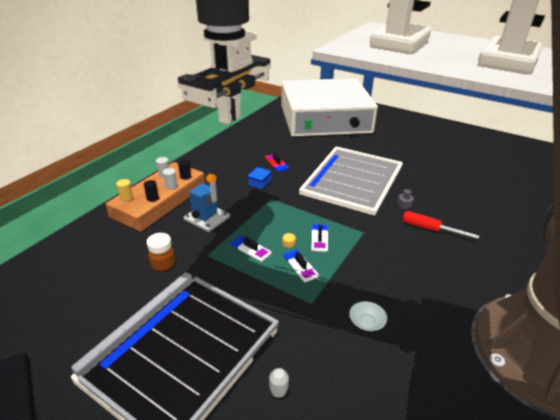

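Request:
send_rows:
  commands:
    - [1, [0.01, 0, -0.16], [0, 0, 0]]
    - [1, [0, 0, -0.16], [0, 0, 0]]
    - [1, [0, 0, -0.14], [0, 0, 0]]
    - [1, [0, 0, 0], [0, 0, 0]]
    - [1, [0, 0, 0], [0, 0, 0]]

```text
clock: 2.8
tool_pos: [0.6739, -0.0587, 0.1071]
orientation: [179.9, -0.3, 88.7]
force: [0.8, -1.1, 0.7]
opening: 0.0006
```

Run:
```python
from h import *
s=snapshot('wrist');cv2.imwrite('pics/w3.png',s['color'])
s=snapshot('side');cv2.imwrite('pics/s3.png',cv2.resize(s['color'][90:250,100:300],None,fx=4,fy=3.7,interpolation=cv2.INTER_CUBIC))
o=sensors.get_obs();print(o['tool_pos'],o['orientation'],o['force'],o['opening'])
```

```text
[ 0.67417713 -0.05825335  0.10756852] [179.89013533  -0.31583767  88.71578417] [ 0.10375505 -0.11897165  1.09368036] 0.000671111367260885
```

View pics/w3.png

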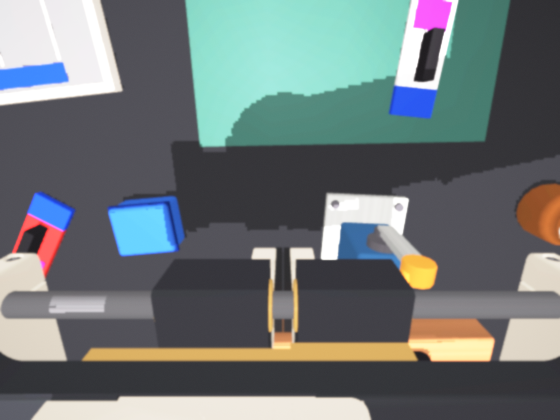

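View pics/s3.png

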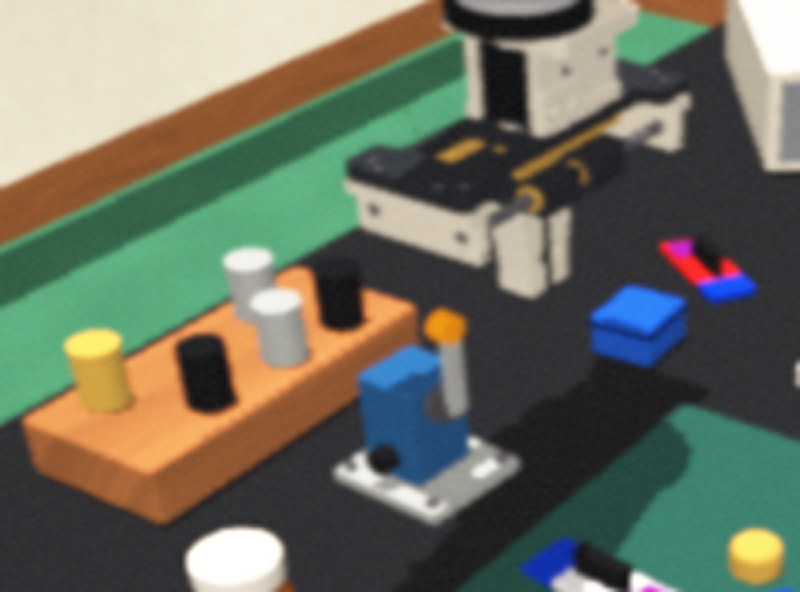

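Request:
send_rows:
  commands:
    - [1, [0, 0.1, -0.03], [0, 0, 0.002]]
    - [1, [0.005, 0.05, 0], [0, 0, 0]]
    - [1, [0, 0, 0], [0, 0, 0]]

```text
clock: 3.2
tool_pos: [0.6787, -0.0203, 0.1067]
orientation: [179.4, -0.4, 89.4]
force: [0.4, -0.0, 0.3]
opening: 0.0005
```

Request:
send_rows:
  commands:
    - [1, [0, 0.04, 0], [0, 0, 0]]
    - [1, [0, 0, 0], [0, 0, 0]]

```text
clock: 3.4
tool_pos: [0.6799, -0.0097, 0.1092]
orientation: [179.2, -0.4, 89.4]
force: [0.8, 0.3, -0.0]
opening: 0.0002
```

Request:
send_rows:
  commands:
    - [1, [0, 0.04, 0], [0, 0, 0]]
    - [1, [0, 0, 0], [0, 0, 0]]

```text
clock: 3.6
tool_pos: [0.6802, 0.0004, 0.1102]
orientation: [179.1, -0.4, 89.4]
force: [-0.6, -0.9, -1.4]
opening: 0.0003
```

Run:
```python
from h import *
s=snapshot('wrist');cv2.imwrite('pics/w4.png',s['color'])
s=snapshot('side');cv2.imwrite('pics/s4.png',cv2.resize(s['color'][90:250,100:300],None,fx=4,fy=3.7,interpolation=cv2.INTER_CUBIC))
o=sensors.get_obs();print(o['tool_pos'],o['orientation'],o['force'],o['opening'])
```

```text
[ 6.80173673e-01 -3.63066693e-04  1.10047534e-01] [179.12697064  -0.39227807  89.38466301] [-0.28158833 -0.91446613  1.18251838] 0.0004915429794987693
```

View pics/s4.png

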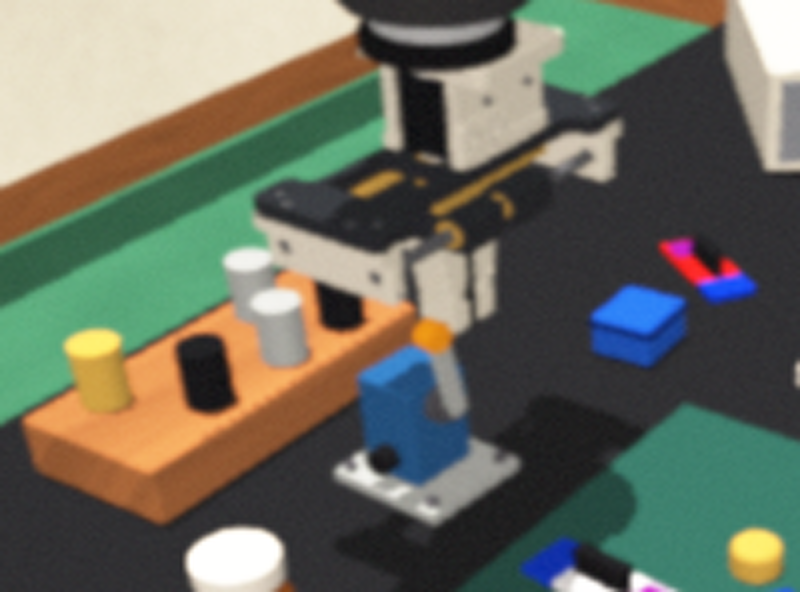

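Request:
send_rows:
  commands:
    - [1, [-0.01, 0.015, -0.05], [0.001, 0, 0]]
    - [1, [-0.01, 0.02, -0.01], [0.001, 0, 0]]
    - [1, [0, 0, 0], [0, 0, 0]]

```text
clock: 4.0
tool_pos: [0.6754, 0.0077, 0.0943]
orientation: [179.1, -1.1, 89.3]
force: [-0.2, -2.0, 2.6]
opening: 0.0002
```

Run:
```python
from h import *
s=snapshot('side');cv2.imwrite('pics/s5.png',cv2.resize(s['color'][90:250,100:300],None,fx=4,fy=3.7,interpolation=cv2.INTER_CUBIC))
o=sensors.get_obs();print(o['tool_pos'],o['orientation'],o['force'],o['opening'])
h=hsv(s);H,S,V=h[...,0],h[...,1],h[...,2]
for mm,st,c in cc((H>8)&(H<28)&(S>150)&(V>150),12):
    if 190<c[0]<230:print(c,st,pix3d(s,c),ray(s,c,.108))
```

```text
[0.6753473  0.00754455 0.09429565] [179.09009243  -1.11359627  89.33847353] [ 0.55271241 -3.23644547  0.78108237] 0.0006150676661093115
[193.78571429 148.5       ] [190 146   9   6  28] [0.69237614 0.03909193 0.19122311] [[ 0.80136717 -0.07521089  0.108     ]]
[204.57575758 182.74242424] [199 178  11  10  66] [0.67414416 0.03830976 0.11602879] [[0.68417699 0.02851548 0.108     ]]
```

View pics/s5.png

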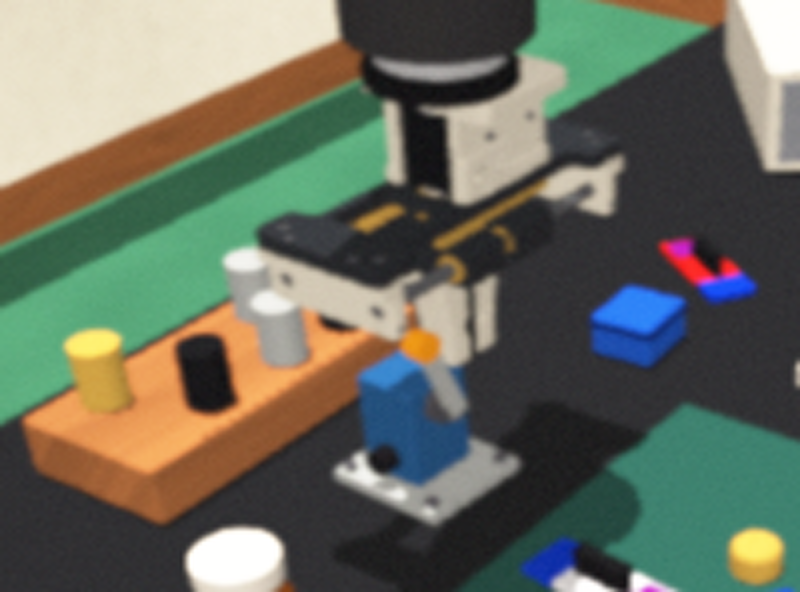

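Request:
send_rows:
  commands:
    - [1, [0, 0.04, 0.01], [0, 0.002, 0]]
    - [1, [0, 0, 0], [0, 0, 0]]

```text
clock: 4.25
tool_pos: [0.6746, 0.0166, 0.0966]
orientation: [179.9, -1.0, 89.3]
force: [0.4, -1.6, 3.9]
opening: 0.0004
```

Run:
```python
from h import *
s=snapshot('side');cv2.imwrite('pics/s6.png',cv2.resize(s['color'][90:250,100:300],None,fx=4,fy=3.7,interpolation=cv2.INTER_CUBIC))
o=sensors.get_obs();print(o['tool_pos'],o['orientation'],o['force'],o['opening'])
h=hsv(s);H,S,V=h[...,0],h[...,1],h[...,2]
for mm,st,c in cc((H>8)&(H<28)&(S>150)&(V>150),12):
    if 190<c[0]<230:print(c,st,pix3d(s,c))
# predicted roller pixel vs angle, using x=.674, pivot y .0146,z .06
for x in (.672,.676):
  for a in (0,.3,.4,.5,.6,.7,.8,1.): print(x,a,proj(s,[x,.0148+.055*np.sin(a),.06+.055*np.cos(a)]).round(1))
```

```text
[0.67465577 0.01626879 0.09672314] [179.90325393  -1.03916855  89.27823012] [-1.12568518 -1.80154926  3.90061003] 0.00057295264121018
[190.59259259 149.18518519] [186 147  11   6  27] [0.69137593 0.04873776 0.19362674]
[211.         153.14285714] [206 150  11   7  14] [0.6531177  0.03560434 0.1900937 ]
[201.56521739 185.79710145] [197 181  10  10  69] [0.674311   0.04793545 0.11392398]
0.672 0 [[213.1 178.6]]
0.672 0.3 [[208.2 183.1]]
0.672 0.4 [[206.7 185.1]]
0.672 0.5 [[205.3 187.1]]
0.672 0.6 [[203.9 189.4]]
0.672 0.7 [[202.7 191.7]]
0.672 0.8 [[201.6 194.2]]
0.672 1.0 [[199.8 199.3]]
0.676 0 [[211.6 178.1]]
0.676 0.3 [[206.7 182.6]]
0.676 0.4 [[205.2 184.5]]
0.676 0.5 [[203.7 186.6]]
0.676 0.6 [[202.4 188.8]]
0.676 0.7 [[201.2 191.2]]
0.676 0.8 [[200.1 193.6]]
0.676 1.0 [[198.3 198.7]]
```

View pics/s6.png

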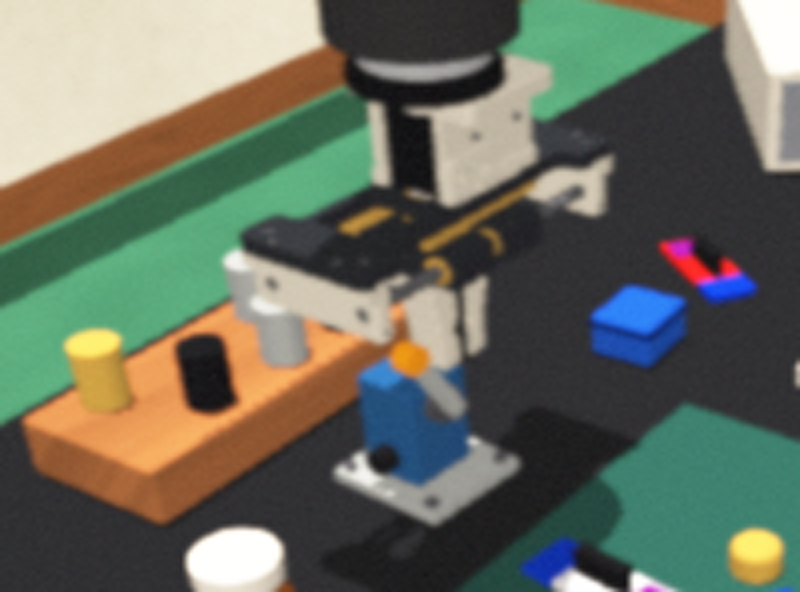

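Request:
send_rows:
  commands:
    - [1, [0, 0.025, 0], [0, 0.002, 0]]
    - [1, [0, 0, 0], [0, 0, 0]]

```text
clock: 4.5
tool_pos: [0.6744, 0.0216, 0.0969]
orientation: [-179.3, -1.0, 89.3]
force: [-0.8, -1.6, 3.9]
opening: 0.0005
```

Run:
```python
from h import *
s=snapshot('side')
o=sensors.get_obs();print(o['tool_pos'],o['orientation'],o['force'],o['opening'])
h=hsv(s);H,S,V=h[...,0],h[...,1],h[...,2]
for mm,st,c in cc((H>8)&(H<28)&(S>150)&(V>150),12):
    if 190<c[0]<230:print(c,st,pix3d(s,c))
```

```text
[0.67441053 0.02144708 0.09709178] [-179.38474661   -0.99892593   89.24594181] [-1.22209759 -2.9396402   2.84870576] 0.0005071582144963023
[209.27777778 153.72222222] [204 150  12   8  18] [0.65453492 0.04000916 0.18952281]
[200.47826087 188.08695652] [196 183  10  11  69] [0.67541763 0.05322728 0.11160435]
```

Request:
send_rows:
  commands:
    - [1, [0, -0.1, 0], [0, 0, 0]]
    - [1, [0, -0.15, 0], [0, 0, 0]]
    - [1, [0, -0.1, 0.1], [0, 0, 0]]
    - [0.6, [-0.05, 0, 0.19], [0, 0, 0]]
    - [0.6, [-0.13, 0.05, 0.14], [0, -0.001, 0]]
    - [0.6, [-0.16, 0.1, 0.02], [0, -0.002, 0]]
    - [0.6, [-0.16, 0.1, 0], [0, 0, 0]]
    - [0.6, [-0.1, 0.05, 0], [0, 0, 0]]
    - [0.6, [0, 0, 0], [0, 0, 0]]
    - [0.6, [0, 0, 0], [0, 0, 0]]

```text
clock: 5.55
tool_pos: [0.5182, 0.0106, 0.2098]
orientation: [179.2, -1.6, 89.2]
force: [0.5, -0.1, -0.1]
opening: 0.0353
```

Run:
```python
from h import *
s=snapshot('wrist');save(s,'w7');np.savez('/tmp/w7.npz',**s)
o=sensors.get_obs();print(o['tool_pos'],o['orientation'],o['force'],o['opening'],o['joint_pos'])
s=snapshot('side');cv2.imwrite('pics/s7.png',s['color'])
```

```text
[0.51833783 0.01040146 0.20967298] [179.24025621  -1.62859856  89.16427718] [-0.87107355 -0.22861895  0.39764442] 0.03468054544867459 [  21.91104263    5.96051691  -20.35610479   -1.363575    -62.35942813
 -112.1389033 ]
```

View pics/w7.png

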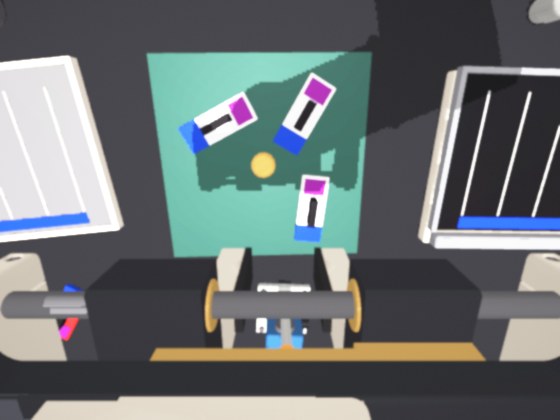

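View pics/s7.png

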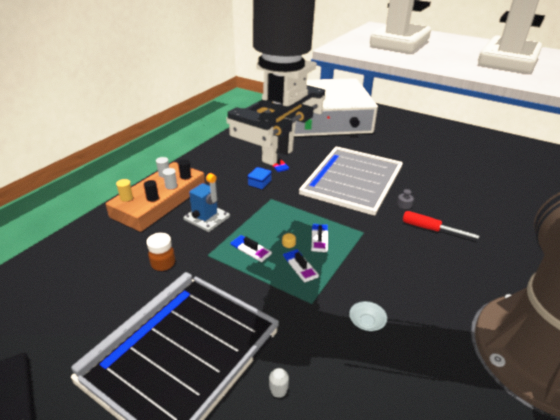

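```bash
cat >> h.py <<'E'
def find(s,zp,bounds,wth=(60,110),amin=80):
    """plates: white|blue|magenta pixels; bounds world x0,x1,y0,y1 (m) of search; zp plate top"""
    h=hsv(s);H,S,V=h[...,0],h[...,1],h[...,2]
    yy,xx=np.mgrid[0:H.shape[0],0:H.shape[1]]
    P=ray(s,np.c_[xx.ravel(),yy.ravel()],zp).reshape(H.shape+(3,))
    inb=(P[...,0]>bounds[0])&(P[...,0]<bounds[1])&(P[...,1]>bounds[2])&(P[...,1]<bounds[3])
    mag=(H>135)&(H<170)&(S>90)&(V>50)&inb; blue=(H>100)&(H<134)&(S>120)&(V>60)&inb
    white=(S<wth[0])&(V>wth[1])&inb
    m=mag|blue|white
    m=cv2.morphologyEx(m.astype(np.uint8),cv2.MORPH_OPEN,np.ones((3,3),np.uint8))>0
    out=[]
    for mm,st,c in cc(m,amin):
        k=mm&mag;b=mm&blue
        if k.sum()<20 or b.sum()<20: continue
        r=rect(s,mm,zp)
        pm=P[k].mean(0)[:2];pb=P[b].mean(0)[:2];d=pb-pm
        a0=np.degrees(np.arctan2(d[1],d[0]))
        (w,hh),an=r[1],r[2]
        al=an if w>hh else an+90
        al+=180*np.round((a0-al)/180)
        out.append((np.array(r[0])/1000,al,a0,(w,hh),c))
        print('carrier px',c.round(0),'xy',np.round(np.array(r[0])/1000,4),'yaw',round(al,1),'(colour',round(a0,1),') size',np.round((w,hh),1))
    return out
E
python3 - <<'E'
from h import *
s=dict(np.load('/tmp/w7.npz'));find(s,.008,(.36,.63,-.14,.125))
s=dict(np.load('/tmp/top0.npz'));find(s,.008,(.385,.62,-.12,.11))
E
```

```text
carrier px [304. 114.] xy [0.4455 0.0403] yaw -31.0 (colour -31.2 ) size [35.1 86.6]
carrier px [218. 122.] xy [ 0.4527 -0.0562] yaw -63.5 (colour -63.8 ) size [34.7 86.6]
carrier px [311. 207.] xy [0.5571 0.0504] yaw -6.8 (colour -6.5 ) size [35.7 87.8]
carrier px [267. 203.] xy [0.5553 0.0499] yaw -7.2 (colour -6.6 ) size [38.  88.1]
carrier px [271. 252.] xy [0.4437 0.04  ] yaw -30.9 (colour -30.8 ) size [37.6 87.6]
carrier px [314. 249.] xy [ 0.4514 -0.0562] yaw -63.5 (colour -63.2 ) size [36.8 86.9]
```

```bash
cat >> h.py <<'E'
def go(x,y,z,yaw):
    o=sensors.get_obs()
    Rc=R.from_euler('xyz',o['orientation'],degrees=True);Rt=R.from_euler('xyz',[180,0,yaw],degrees=True)
    d=np.array([x,y,z])-o['tool_pos'];rv=np.degrees((Rt*Rc.inv()).as_rotvec())
    print('now',o['tool_pos'].round(4),o['orientation'].round(1),'F',o['force'].round(1),'open',round(o['opening'],4),'t',round(o['clock'],2))
    print('SHIFT units',(d/.25).round(3),'TURN units',(rv/360).round(4),'rows',max(np.linalg.norm(d)/.05,np.linalg.norm(rv)/8.59).round(1))
E
python3 -c "
from h import *
go(.5565,.0503,.10,83.2)"
```

```text
now [0.5188 0.0101 0.2094] [179.3  -1.6  89.1] F [-0.2  0.4  0.5] open 0.0348 t 5.65
SHIFT units [ 0.151  0.161 -0.438] TURN units [-0.0043  0.0023 -0.0164] rows 2.5
```

Request:
send_rows:
  commands:
    - [0.6, [0.05, 0.054, -0.146], [-0.0014, 0.0008, -0.0055]]
    - [0.6, [0.05, 0.054, -0.146], [-0.0014, 0.0008, -0.0055]]
    - [0.6, [0.05, 0.054, -0.146], [-0.0014, 0.0008, -0.0055]]
    - [0.6, [0, 0, 0], [0, 0, 0]]
    - [0.6, [0, 0, 0], [0, 0, 0]]

```text
clock: 6.15
tool_pos: [0.5625, 0.0501, 0.0951]
orientation: [179.9, 0.0, 82.7]
force: [-1.3, -0.4, -0.2]
opening: 0.0354
```

```bash
python3 -c "
from h import *
go(.5565,.0503,.03,83.2)
s=snapshot('wrist');save(s,'w8')"
```

```text
now [0.5625 0.0501 0.0951] [179.9   0.   82.7] F [-1.3 -0.4 -0.2] open 0.0354 t 6.15
SHIFT units [-0.024  0.001 -0.261] TURN units [0.0002 0.0003 0.0013] rows 1.3
```

View pics/w8.png

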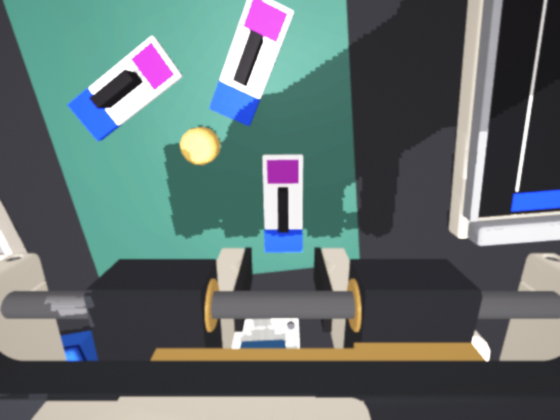

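Request:
send_rows:
  commands:
    - [0.6, [-0.012, 0, -0.13], [0, 0, 0.001]]
    - [0.6, [-0.012, 0, -0.13], [0, 0, 0]]
    - [0.6, [0, 0, 0], [0, 0, 0]]

```text
clock: 6.5
tool_pos: [0.5593, 0.0494, 0.0327]
orientation: [179.5, -0.2, 83.0]
force: [-0.6, 0.2, -0.2]
opening: 0.0349
```

```bash
python3 -c "
from h import *
go(.5565,.0503,.011,83.2)"
```

```text
now [0.5593 0.0494 0.0327] [179.5  -0.2  83. ] F [-0.6  0.2 -0.2] open 0.0349 t 6.5
SHIFT units [-0.011  0.004 -0.087] TURN units [-0.0003  0.0014  0.0004] rows 0.4
```

Request:
send_rows:
  commands:
    - [0.6, [-0.011, 0.004, -0.045], [0, 0.001, 0]]
    - [0.6, [0, 0, -0.042], [0, 0, 0]]
    - [0.6, [0, 0, 0], [0, 0, 0]]

```text
clock: 6.8
tool_pos: [0.5594, 0.0506, 0.0141]
orientation: [179.6, -0.3, 83.0]
force: [0.3, 0.5, 0.6]
opening: 0.0348
```

```bash
python3 -c "
from h import *
go(.5565,.0503,.011,83.2)
s=snapshot('side');cv2.imwrite('pics/s9.png',cv2.resize(s['color'][130:310,150:350],None,fx=4,fy=3.3,interpolation=cv2.INTER_CUBIC))"
```

```text
now [0.5594 0.0506 0.0141] [179.6  -0.3  83. ] F [0.3 0.5 0.6] open 0.0348 t 6.8
SHIFT units [-0.012 -0.001 -0.012] TURN units [-0.0007  0.0013  0.0004] rows 0.1
```

View pics/s9.png

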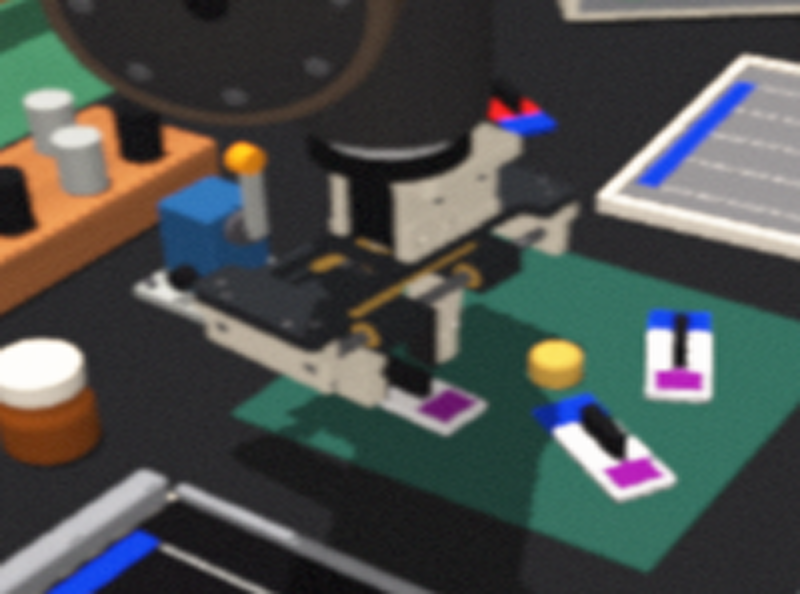

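Request:
send_rows:
  commands:
    - [0.6, [-0.014, 0, -0.016], [0, 0.001, 0]]
    - [1, [0, 0, 0], [0, 0, 0]]
    - [1, [0, 0, 0], [0, 0, 0]]
    - [1, [0, 0, 0], [0, 0, 0]]
    - [1, [0, 0, 0], [0, 0, 0]]
    - [1, [0, 0, 0], [0, 0, 0]]
    - [1, [0, 0, 0], [0, 0, 0]]

```text
clock: 7.55
tool_pos: [0.5576, 0.0515, 0.0129]
orientation: [179.7, -0.4, 83.1]
force: [-0.2, -0.4, -0.1]
opening: 0.0088
```

```bash
python3 -c "
from h import *
go(.5565,.0503,.011,83.2)
"
```

```text
now [0.5576 0.0515 0.0129] [179.7  -0.4  83.1] F [-0.2 -0.4 -0.1] open 0.0088 t 7.55
SHIFT units [-0.004 -0.005 -0.008] TURN units [-0.0009  0.0009  0.0003] rows 0.1
```

Request:
send_rows:
  commands:
    - [1, [0, 0, 0.16], [0, 0, 0]]
    - [1, [0, 0, 0.18], [0, 0, 0]]
    - [1, [0, 0, 0.18], [0, 0, 0]]
    - [1, [-0.06, 0.16, 0.1], [0, 0, 0.003]]
    - [1, [-0.06, 0.18, 0], [0, 0, 0.003]]
    - [1, [-0.06, 0.18, 0], [0, 0, 0.003]]
    - [1, [-0.06, 0.18, 0], [0, 0, 0.003]]
    - [1, [-0.06, 0.18, 0], [0, 0, 0.001]]
    - [1, [0, 0, 0], [0, 0, 0]]
    - [1, [0, 0, 0], [0, 0, 0]]

```text
clock: 8.55
tool_pos: [0.4767, 0.2781, 0.1744]
orientation: [179.8, -0.5, 87.8]
force: [-0.3, -0.7, -1.0]
opening: 0.0087
```

```bash
python3 -c "
from h import *
go(.49,.25,.15,87.8)
s=snapshot('wrist');save(s,'w10');np.savez('/tmp/w10.npz',**s)"
```

```text
now [0.4767 0.2781 0.1744] [179.8  -0.5  87.8] F [-0.3 -0.7 -1. ] open 0.0087 t 8.55
SHIFT units [ 0.053 -0.112 -0.097] TURN units [-0.0013  0.0007  0.0001] rows 0.8
```

View pics/w10.png

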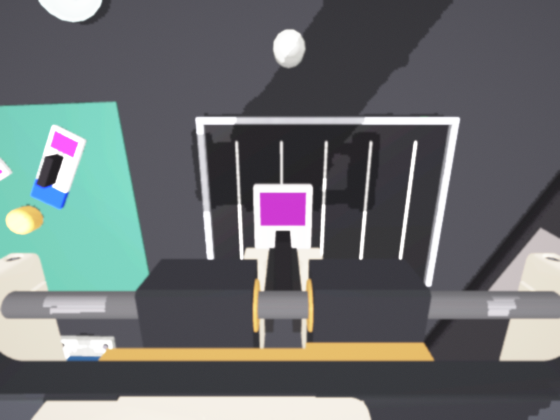

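Run:
```python
from h import *
s=dict(np.load('/tmp/w10.npz'))
lines(s,.025,(220,425,135,255),th=40)
g=s['color'].min(2).astype(int)
e=np.array([1,0]);
yaw=np.radians(-2.24);u=np.array([np.cos(yaw),np.sin(yaw)]);v=np.array([-u[1],u[0]])
for col in range(225,440,35):
    p=g[105:135,col];on=np.nonzero(p>100)[0]
    a,b=105+on[0]-.5,105+on[-1]+.5
    for nm,r in(('outer',a),('inner',b)):
        P=ray(s,[col,r],.031)[0,:2];c0=np.array([.4923,.3199])
        print(col,nm,r,(P*1000).round(1),'local',((P-c0)@u*1000).round(1),((P-c0)@v*1000).round(1))
for row in range(140,250,30):
    for x0,x1 in((190,225),(420,465)):
        p=g[row,x0:x1];on=np.nonzero(p>100)[0]
        Pa=ray(s,[[x0+on[0]-.5,row],[x0+on[-1]+.5,row]],.031)[:,:2]
        print(row,((Pa-c0)@v*1000).round(1))
t=dict(np.load('/tmp/top0.npz'))
g=t['color'].min(2).astype(int)
for col in range(105,200,20):
    p=g[255:285,col];on=np.nonzero(p>110)[0]; q=g[172:198,col];
    a,b=255+on[0]-.5,255+on[-1]+.5
    f=np.nonzero(q>110)[0]
    print('top',col,[((ray(t,[col,r],.031)[0,:2]-c0)@u*1000).round(1) for r in (a,b)],'bar',[((ray(t,[col,172+r],.037)[0,:2]-c0)@u*1000).round(1) for r in (f[0]-.5,f[-1]+.5)])
```

```text
line [238.7 198.8] 548 [482.2 232.8] -2.28 x 422.2 545.6
line [281.  161.7] 212 [445.4 278.4] -2.28 x 423.9 467.2
line [323.5 196.4] 526 [483.  321.1] -2.36 x 425.7 542.2
line [365.6 199. ] 557 [487.9 365.1] -2.27 x 427.5 551.5
line [407.9 197. ] 622 [488.4 409.3] -2.24 x 429.2 553.4
line [256.5 208.5] 266 [493.6 250.7] -2.26 x 475.5 512.2
line [308.5 208.6] 267 [495.9 305.3] -2.07 x 477.7 514.6
225 outer 115.5 [398.7 227.7] local -89.9 -95.8
225 inner 125.5 [407.8 226.8] local -80.8 -96.3
260 outer 115.5 [400.  260.5] local -89.9 -63.0
260 inner 124.5 [408.2 260. ] local -81.7 -63.1
295 outer 115.5 [401.3 293.4] local -89.9 -30.1
295 inner 124.5 [409.5 293.1] local -81.7 -30.0
330 outer 115.5 [402.6 326.3] local -89.8 2.9
330 inner 124.5 [410.8 326.4] local -81.7 3.3
365 outer 115.5 [403.9 359.3] local -89.8 35.9
365 inner 124.5 [412.1 359.6] local -81.6 36.6
400 outer 115.5 [405.2 392.3] local -89.8 69.0
400 inner 124.5 [413.5 393. ] local -81.6 69.9
435 outer 115.5 [406.5 425.5] local -89.8 102.1
435 inner 124.5 [414.8 426.4] local -81.6 103.4
140 [-124.4 -115.8]
140 [115.8 127.5]
170 [-125.  -116.1]
170 [115.6 126.6]
200 [-124.5 -116.4]
200 [116.5 126.8]
230 [-126.1 -115.6]
230 [116.3 127. ]
top 105 [np.float64(-57.6), np.float64(-92.7)] bar [np.float64(112.7), np.float64(88.2)]
top 125 [np.float64(-55.9), np.float64(-90.9)] bar [np.float64(112.1), np.float64(87.5)]
top 145 [np.float64(-54.1), np.float64(-91.3)] bar [np.float64(113.6), np.float64(89.1)]
top 165 [np.float64(-52.3), np.float64(-91.6)] bar [np.float64(113.0), np.float64(88.5)]
top 185 [np.float64(-50.5), np.float64(-92.0)] bar [np.float64(112.3), np.float64(87.9)]
```

```bash
cat >> h.py <<'E'
RO=np.array([.4965,.3201]);RY=-2.25
TO=np.array([.490,-.3190]);TY=4.8
def lane(which,y,dx=0):
    O,a=(RO,RY) if which=='r' else (TO,TY)
    a=np.radians(a);return O+y*np.array([-np.sin(a),np.cos(a)])/1000+dx*np.array([np.cos(a),np.sin(a)])/1000
def held(s,o,dz=.0049):
    """near edge of held plate relative to TCP, using plate-top height = tcp z - dz"""
    h=hsv(s);H,S,V=h[...,0],h[...,1],h[...,2]
    mag=(H>135)&(H<170)&(S>90)&(V>50)
    c=[k for k in cc(mag,200) if abs(k[2][0]-283)<60][0];z=o['tool_pos'][2]-dz
    y=np.radians(o['orientation'][2]);fx=np.array([np.sin(y),-np.cos(y)]);fy=np.array([-fx[1],fx[0]])
    P=ray(s,c[2],z)[0,:2]-o['tool_pos'][:2]
    print('mag centre rel TCP along/across',(P@fx*1000).round(1),(P@fy*1000).round(1))
    col=int(c[2][0]);r=np.arange(c[1][1]-30,c[1][1]);g=s['color'].min(2)[r,col].astype(int)
    i=r[np.nonzero(g>120)[0][0]]-.5
    P=ray(s,[col,i],z)[0,:2]-o['tool_pos'][:2];print('near edge along',(P@fx*1000).round(1),'(ideal -42)')
E
python3 - <<'E'
from h import *
s=dict(np.load('/tmp/w10.npz'));held(s,sensors.get_obs())
w=dict(np.load('/tmp/w7.npz'))
h=hsv(w);H,S,V=h[...,0],h[...,1],h[...,2]
for mm,st,c in cc((H>135)&(H<170)&(S>90)&(V>50),40):print(c,ray(w,c,.0085)[0])
print(lane('r',66),lane('r',22),lane('r',-22),lane('r',-66))
p=lane('r',66,1.2);go(p[0],p[1],.06,87.75)
E
```

```text
mag centre rel TCP along/across -29.5 -0.5
near edge along -55.2 (ideal -42)
[317.26208651  91.10687023] [0.4205267  0.05519734 0.0085    ]
[240.09944751 110.84254144] [ 0.43989333 -0.03020195  0.0085    ]
[314.02996255 186.49812734] [0.52814727 0.05365463 0.0085    ]
[ 64.03389831 330.81355932] [ 0.7269505  -0.29033592  0.0085    ]
[0.49909115 0.38604912] [0.49736372 0.34208304] [0.49563628 0.29811696] [0.49390885 0.25415088]
now [0.477  0.2778 0.1744] [179.8  -0.5  87.7] F [-0.2 -0.6 -0.3] open 0.0087 t 8.6
SHIFT units [ 0.093  0.433 -0.458] TURN units [-0.0013  0.0007  0.0001] rows 3.2
```

Request:
send_rows:
  commands:
    - [1, [0.03, 0.145, -0.07], [-0.001, 0.0007, 0]]
    - [1, [0.03, 0.145, -0.07], [0, 0, 0]]
    - [1, [0.03, 0.143, -0.07], [0, 0, 0]]
    - [1, [0, 0, -0.1], [0, 0, 0]]
    - [1, [0, 0, -0.1], [0, 0, 0]]
    - [1, [0, 0, 0], [0, 0, 0]]
    - [1, [0, 0, 0], [0, 0, 0]]

```text
clock: 9.3
tool_pos: [0.5051, 0.3819, 0.0693]
orientation: [179.9, -0.1, 87.1]
force: [0.3, -0.0, -0.4]
opening: 0.009
```

Run:
```python
from h import *
p=lane('r',66,.8);go(p[0],p[1],.040,87.75)
s=snapshot('wrist');save(s,'w11')
```

```text
now [0.5051 0.3819 0.0693] [ 1.799e+02 -1.000e-01  8.710e+01] F [ 0.3 -0.  -0.4] open 0.009 t 9.3
SHIFT units [-0.021  0.016 -0.117] TURN units [-0.0003  0.0002  0.0019] rows 0.6
```

View pics/w11.png

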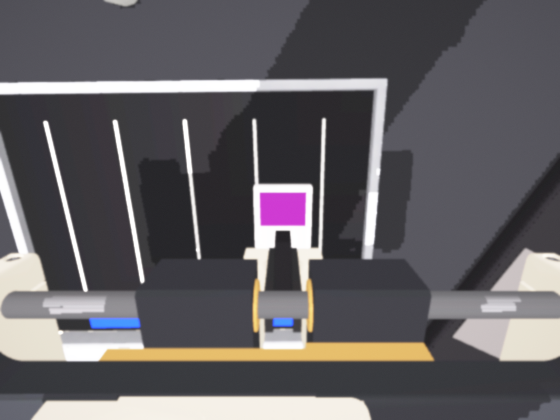

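Request:
send_rows:
  commands:
    - [1, [-0.021, 0.016, -0.04], [0, 0, 0.002]]
    - [1, [0, 0, -0.04], [0, 0, 0]]
    - [1, [0, 0, -0.035], [0, 0, 0]]
    - [1, [0, 0, 0], [0, 0, 0]]
    - [1, [0, 0, 0], [0, 0, 0]]

```text
clock: 9.85
tool_pos: [0.5007, 0.3864, 0.0423]
orientation: [179.8, -0.4, 87.8]
force: [0.7, 0.5, -1.0]
opening: 0.0089
```

Run:
```python
from h import *
p=lane('r',66,.8);go(p[0],p[1],.0365,87.75)
```

```text
now [0.5007 0.3864 0.0423] [179.8  -0.4  87.8] F [ 0.7  0.5 -1. ] open 0.0089 t 9.85
SHIFT units [-0.003 -0.001 -0.023] TURN units [-0.001   0.0007 -0.0001] rows 0.1
```

Request:
send_rows:
  commands:
    - [1, [-0.003, 0, -0.022], [-0.001, 0.0007, 0]]
    - [1, [0, 0, 0], [0, 0, 0]]
    - [1, [0, 0, 0], [0, 0, 0]]

```text
clock: 10.15
tool_pos: [0.5002, 0.3867, 0.0369]
orientation: [180.0, -0.0, 87.8]
force: [0.3, 0.4, -1.5]
opening: 0.009
```

Run:
```python
from h import *
p=lane('r',66,.8);go(p[0],p[1],.0365,87.75)
```

```text
now [0.5002 0.3867 0.0369] [180.   -0.   87.8] F [ 0.3  0.4 -1.5] open 0.009 t 10.15
SHIFT units [-0.001 -0.003 -0.002] TURN units [-0.      0.     -0.0001] rows 0.0
```

Request:
send_rows:
  commands:
    - [1, [0, 0, -0.003], [0, 0, 0]]
    - [0.65, [0, 0, 0], [0, 0, 0]]
    - [0.65, [0, 0, 0], [0, 0, 0]]
    - [0.65, [0, 0, 0], [0, 0, 0]]
    - [0.65, [0, 0, 0], [0, 0, 0]]
    - [0.65, [0, 0, 0.05], [0, 0, 0]]
    - [0.65, [0, 0, 0.15], [0, 0, 0]]
    - [0.65, [0, 0, 0.18], [0, 0, 0]]
    - [0.65, [-0.03, -0.16, 0.1], [0, 0, 0]]
    - [0.65, [-0.03, -0.19, 0], [0, 0, 0]]
    - [0.65, [0, 0, 0], [0, 0, 0]]

```text
clock: 11.25
tool_pos: [0.4849, 0.2972, 0.165]
orientation: [179.8, -0.0, 88.0]
force: [0.7, 0.3, 0.5]
opening: 0.031
```

Run:
```python
from h import *
s=snapshot('wrist');save(s,'w12');np.savez('/tmp/w12.npz',**s)
go(.4445,.0402,.10,59)
find(s,.031,(.41,.585,.21,.43))
find(s,.008,(.36,.63,-.14,.125))
```

```text
now [0.4863 0.2995 0.1657] [ 1.797e+02 -1.000e-01  8.800e+01] F [0.2 1.  0.6] open 0.0305 t 11.3
SHIFT units [-0.167 -1.037 -0.263] TURN units [-0.0001  0.0009 -0.0805] rows 5.4
carrier px [377. 203.] xy [0.4928 0.3888] yaw -2.2 (colour -2.5 ) size [ 41.2 128.8]
carrier px [ 36. 159.] xy [0.4454 0.0417] yaw -30.8 (colour -29.0 ) size [36.7 88. ]
```

View pics/w12.png

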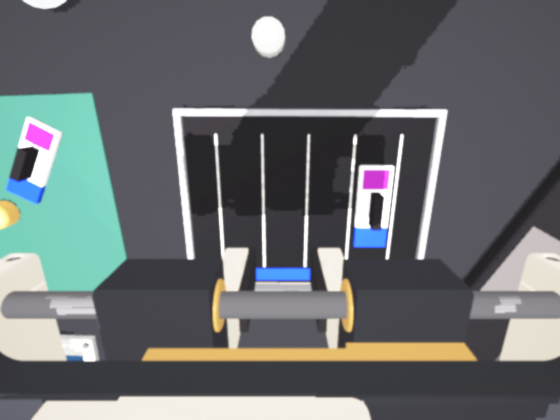

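Request:
send_rows:
  commands:
    - [0.65, [-0.028, -0.175, 0], [0, 0, -0.0135]]
    - [0.65, [-0.028, -0.175, 0], [0, 0, -0.0135]]
    - [0.65, [-0.028, -0.175, 0], [0, 0, -0.0135]]
    - [0.65, [-0.028, -0.175, 0], [0, 0, -0.0135]]
    - [0.65, [-0.028, -0.175, 0], [0, 0, -0.0135]]
    - [0.65, [-0.028, -0.162, 0], [0, 0, -0.0135]]
    - [0.65, [0, 0, -0.13], [0, 0, 0]]
    - [0.65, [0, 0, -0.13], [0, 0, 0]]
    - [0.65, [0, 0, 0], [0, 0, 0]]
    - [0.65, [0, 0, 0], [0, 0, 0]]

```text
clock: 12.3
tool_pos: [0.4472, 0.0364, 0.1074]
orientation: [179.2, -0.7, 57.8]
force: [0.1, 0.5, 1.0]
opening: 0.0304
```

```bash
cat >> h.py <<'E'
def mb(s,zp,O=None,yaw=0,bounds=None):
    """carrier poses from magenta and blue centroids only"""
    h=hsv(s);H,S,V=h[...,0],h[...,1],h[...,2]
    ms=cc((H>135)&(H<170)&(S>90)&(V>50),25);bs=cc((H>100)&(H<134)&(S>120)&(V>60),25)
    res=[]
    for mm,st,c in ms:
        pm=ray(s,c,zp)[0,:2];best=None
        for b in bs:
            pb=ray(s,b[2],zp)[0,:2];d=np.linalg.norm(pb-pm)
            if abs(d-.060)<.012 and (best is None or abs(d-.060)<abs(best[1]-.060)): best=(pb,d)
        if best is None: print('mag alone px',c.round(0),pm.round(4));continue
        u=(best[0]-pm)/best[1];ce=pm+.0291*u;a=np.degrees(np.arctan2(u[1],u[0]))
        txt=''
        if O is not None:
            y=np.radians(yaw);e=(ce-O)*1000;txt='LOCAL x %.1f y %.1f dyaw %.1f'%(e@[np.cos(y),np.sin(y)],e@[-np.sin(y),np.cos(y)],a-yaw)
        print('px',c.round(0),'centre',ce.round(4),'yaw',round(a,1),'len',round(best[1]*1000,1),txt)
E
python3 - <<'E'
from h import *
w=dict(np.load('/tmp/w12.npz'));mb(w,.0315,RO,RY)
s=snapshot('wrist');save(s,'w13');np.savez('/tmp/w13.npz',**s)
go(.4449,.0405,.03,59.1)
mb(s,.0085)
find(s,.008,(.36,.63,-.14,.125))
E
```

```text
px [ 39. 136.] centre [0.4447 0.0589] yaw -28.9 len 57.1 LOCAL x -41.5 y -263.0 dyaw -26.7
px [375. 179.] centre [0.5003 0.3858] yaw -2.5 len 61.8 LOCAL x 1.2 y 65.8 dyaw -0.3
now [0.447  0.0365 0.1074] [179.2  -0.7  57.8] F [0.5 0.4 0.4] open 0.0307 t 12.35
SHIFT units [-0.009  0.016 -0.309] TURN units [-0.0005  0.003   0.0036] rows 1.5
px [283. 169.] centre [0.4455 0.0401] yaw -31.1 len 60.9 
px [214. 236.] centre [ 0.4548 -0.0056] yaw 58.3 len 63.5 
carrier px [284. 197.] xy [0.4452 0.0404] yaw -31.0 (colour -31.1 ) size [34.  86.5]
```

View pics/w13.png

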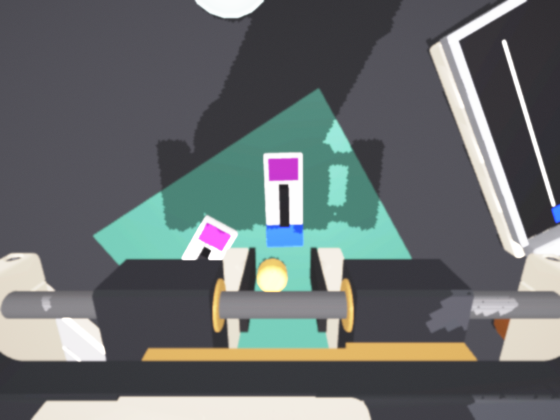

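Request:
send_rows:
  commands:
    - [0.65, [-0.008, 0.016, -0.15], [-0.0005, 0.003, 0.0036]]
    - [0.65, [0, 0, -0.16], [0, 0, 0]]
    - [0.65, [0, 0, -0.03], [0, 0, 0]]
    - [0.65, [0, 0, 0], [0, 0, 0]]

```text
clock: 12.75
tool_pos: [0.4514, 0.0453, 0.0272]
orientation: [179.6, -0.5, 59.4]
force: [-0.5, -0.3, -0.3]
opening: 0.0301
```

Run:
```python
from h import *
go(.4452,.0403,.012,59)
```

```text
now [0.4514 0.0453 0.0272] [179.6  -0.5  59.4] F [-0.5 -0.3 -0.3] open 0.0301 t 12.75
SHIFT units [-0.025 -0.02  -0.061] TURN units [-0.0007  0.0016 -0.0012] rows 0.3
```

Request:
send_rows:
  commands:
    - [0.65, [-0.025, -0.02, 0], [-0.0007, 0.0016, -0.0012]]
    - [0.65, [0, 0, -0.03], [0, 0, 0]]
    - [0.65, [0, 0, -0.03], [0, 0, 0]]
    - [0.65, [0, 0, 0], [0, 0, 0]]

```text
clock: 13.15
tool_pos: [0.4479, 0.0418, 0.0163]
orientation: [179.8, -0.3, 59.1]
force: [-0.0, 0.1, 0.1]
opening: 0.0304
```

Run:
```python
from h import *
go(.4452,.0403,.012,59)
```

```text
now [0.4479 0.0418 0.0163] [179.8  -0.3  59.1] F [-0.   0.1  0.1] open 0.0304 t 13.15
SHIFT units [-0.011 -0.006 -0.017] TURN units [-0.0005  0.0011 -0.0001] rows 0.1
```

Request:
send_rows:
  commands:
    - [0.65, [-0.013, -0.008, -0.019], [-0.0005, 0.0011, 0]]
    - [0.65, [0, 0, 0], [0, 0, 0]]
    - [1, [0, 0, 0], [0, 0, 0]]
    - [1, [0, 0, 0], [0, 0, 0]]
    - [1, [0, 0, 0], [0, 0, 0]]
    - [1, [0, 0, 0], [0, 0, 0]]
    - [1, [0, 0, 0], [0, 0, 0]]
    - [1, [0, 0, 0], [0, 0, 0]]

```text
clock: 13.95
tool_pos: [0.4448, 0.0397, 0.0117]
orientation: [-180.0, 0.0, 59.0]
force: [0.1, 0.7, -0.9]
opening: 0.0088
```

Run:
```python
from h import *
go(.4452,.0403,.012,59)
```

```text
now [0.4448 0.0397 0.0117] [-180.    0.   59.] F [ 0.1  0.7 -0.9] open 0.0088 t 13.95
SHIFT units [0.002 0.002 0.001] TURN units [-0.     -0.     -0.0001] rows 0.0
```

Request:
send_rows:
  commands:
    - [1, [0, 0, 0.1], [0, 0, 0]]
    - [1, [0, 0, 0.19], [0, 0, 0]]
    - [1, [0, 0, 0.19], [0, 0, 0]]
    - [1, [0.04, 0.15, 0.05], [0, 0, 0.016]]
    - [1, [0.04, 0.19, 0], [0, 0, 0.016]]
    - [1, [0.04, 0.19, 0], [0, 0, 0.016]]
    - [1, [0.04, 0.19, 0], [0, 0, 0.016]]
    - [1, [0.04, 0.13, 0], [0, 0, 0.016]]
    - [1, [0, 0, 0], [0, 0, 0]]
    - [1, [0, 0, 0], [0, 0, 0]]

```text
clock: 14.95
tool_pos: [0.4928, 0.2595, 0.1506]
orientation: [179.9, 0.0, 88.9]
force: [-0.3, -0.6, -0.8]
opening: 0.0087
```

Run:
```python
from h import *
s=snapshot('wrist');save(s,'w14');np.savez('/tmp/w14.npz',**s)
held(s,sensors.get_obs(),.0037)
p=lane('r',-66,0);go(p[0],p[1],.07,87.75)
```

```text
mag centre rel TCP along/across -28.8 -0.5
near edge along -43.3 (ideal -42)
now [0.4929 0.2593 0.1507] [179.9   0.   88.8] F [-0.1  0.1 -1.2] open 0.0086 t 15.0
SHIFT units [ 0.004 -0.021 -0.323] TURN units [ 0.0001  0.0002 -0.003 ] rows 1.6
```

View pics/w14.png

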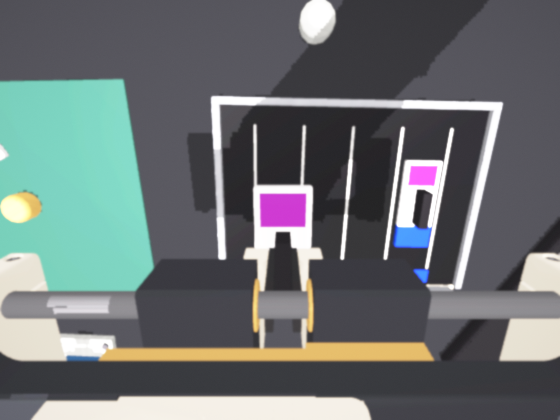

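Request:
send_rows:
  commands:
    - [1, [0, -0.021, -0.16], [0, 0, -0.003]]
    - [1, [-0.01, 0, -0.16], [0, 0, 0]]
    - [1, [-0.01, 0, -0.08], [0, 0, 0]]
    - [1, [0, 0, 0], [0, 0, 0]]
    - [1, [0, 0, 0], [0, 0, 0]]

```text
clock: 15.5
tool_pos: [0.4877, 0.2493, 0.0504]
orientation: [179.8, -0.1, 87.3]
force: [0.4, 0.2, -0.6]
opening: 0.0087
```

Run:
```python
from h import *
p=lane('r',-66,0.2);go(p[0],p[1],.0352,87.75)
```

```text
now [0.4877 0.2493 0.0504] [ 1.798e+02 -1.000e-01  8.730e+01] F [ 0.4  0.2 -0.6] open 0.0087 t 15.5
SHIFT units [ 0.026  0.019 -0.061] TURN units [-0.0002  0.0006  0.0013] rows 0.3
```

Request:
send_rows:
  commands:
    - [1, [0.026, 0.019, 0], [0, 0.0006, 0.0013]]
    - [1, [0, 0, -0.03], [0, 0, 0]]
    - [1, [0, 0, -0.02], [0, 0, 0]]
    - [1, [0, 0, 0], [0, 0, 0]]

```text
clock: 15.9
tool_pos: [0.4973, 0.2556, 0.0413]
orientation: [179.7, -0.4, 87.7]
force: [-0.3, -0.2, -1.9]
opening: 0.0087
```

Run:
```python
from h import *
p=lane('r',-66,0.2);go(p[0],p[1],.0352,87.75)
```

```text
now [0.4973 0.2556 0.0413] [179.7  -0.4  87.7] F [-0.3 -0.2 -1.9] open 0.0087 t 15.9
SHIFT units [-0.013 -0.006 -0.024] TURN units [-0.001   0.0008  0.0001] rows 0.1
```

Request:
send_rows:
  commands:
    - [1, [-0.013, -0.006, -0.012], [-0.001, 0.0008, 0]]
    - [1, [0, 0, 0], [0, 0, 0]]
    - [1, [0, 0, -0.01], [0, 0, 0]]
    - [1, [0, 0, 0], [0, 0, 0]]
    - [1, [0, 0, 0], [0, 0, 0]]

```text
clock: 16.4
tool_pos: [0.4937, 0.2542, 0.0357]
orientation: [-180.0, 0.0, 87.7]
force: [0.2, 0.0, -0.9]
opening: 0.0089
```

Run:
```python
from h import *
p=lane('r',-66,0.2);go(p[0],p[1],.0352,87.75)
```

```text
now [0.4937 0.2542 0.0357] [-180.     0.    87.7] F [ 0.2  0.  -0.9] open 0.0089 t 16.4
SHIFT units [ 0.002 -0.    -0.002] TURN units [ 0.0001 -0.      0.    ] rows 0.0
```

Request:
send_rows:
  commands:
    - [0.65, [0, 0, 0], [0, 0, 0]]
    - [0.65, [0, 0, 0], [0, 0, 0]]
    - [0.65, [0, 0, 0], [0, 0, 0]]
    - [0.65, [0, 0, 0], [0, 0, 0]]
    - [0.65, [0, 0, 0.05], [0, 0, 0]]
    - [0.65, [0, 0, 0.16], [0, 0, 0]]
    - [0.65, [0, 0, 0.18], [0, 0, 0]]
    - [0.65, [0, 0, 0.1], [0, 0, 0]]
    - [0.65, [0, 0.1, 0], [0, 0, 0]]
    - [0.65, [0, 0.1, 0], [0, 0, 0]]
    - [0.65, [0, 0, 0], [0, 0, 0]]

```text
clock: 17.5
tool_pos: [0.4941, 0.3046, 0.1711]
orientation: [179.8, -0.2, 87.7]
force: [-0.1, 0.6, -0.4]
opening: 0.0302
```

Run:
```python
from h import *
s=snapshot('wrist');save(s,'w15');np.savez('/tmp/w15.npz',**s)
mb(s,.0315,RO,RY)
go(.4527,-.0562,.12,26.5)
```

```text
px [230. 167.] centre [0.4937 0.2538] yaw -1.8 len 62.0 LOCAL x -0.2 y -66.4 dyaw 0.5
px [366. 168.] centre [0.5001 0.3861] yaw -2.7 len 61.7 LOCAL x 1.0 y 66.1 dyaw -0.5
now [0.4938 0.3035 0.1709] [ 1.798e+02 -1.000e-01  8.770e+01] F [ 0.4 -0.   0.9] open 0.0306 t 17.55
SHIFT units [-0.164 -1.439 -0.204] TURN units [-1.000e-04  7.000e-04 -1.699e-01] rows 7.3
```

View pics/w15.png

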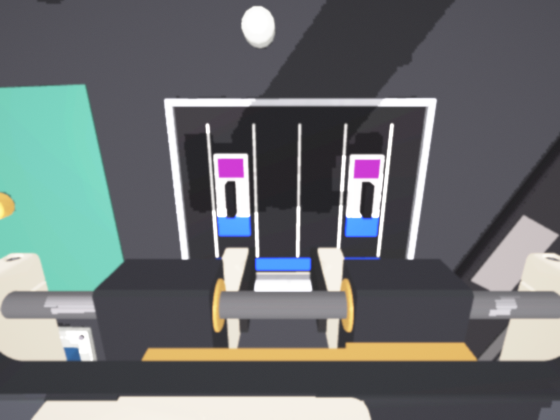

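Both carriers sit centred in lanes −66 and +66 (px 230 and 366). Carrier C is next.

Request:
send_rows:
  commands:
    - [0.65, [-0.02, -0.18, 0], [0, 0, -0.021]]
    - [0.65, [-0.02, -0.18, 0], [0, 0, -0.021]]
    - [0.65, [-0.02, -0.18, 0], [0, 0, -0.021]]
    - [0.65, [-0.02, -0.18, 0], [0, 0, -0.021]]
    - [0.65, [-0.02, -0.18, 0], [0, 0, -0.021]]
    - [0.65, [-0.02, -0.18, 0], [0, 0, -0.021]]
    - [0.65, [-0.02, -0.18, 0], [0, 0, -0.021]]
    - [0.65, [-0.02, -0.17, -0.1], [0, 0, -0.021]]
    - [0.65, [0, 0, -0.1], [0, 0, 0]]
    - [0.65, [0, 0, 0], [0, 0, 0]]
    - [0.65, [0, 0, 0], [0, 0, 0]]

```text
clock: 18.65
tool_pos: [0.4456, -0.0707, 0.1254]
orientation: [179.7, -0.3, 24.7]
force: [-0.7, -0.3, 0.6]
opening: 0.0306
```

Run:
```python
from h import *
s=snapshot('wrist');save(s,'w16');np.savez('/tmp/w16.npz',**s)
mb(s,.0085);find(s,.008,(.36,.63,-.14,.125))
go(.4525,-.0562,.04,26.5)
```

```text
px [294. 160.] centre [ 0.4528 -0.0566] yaw -63.7 len 60.9 
carrier px [294. 187.] xy [ 0.4525 -0.0564] yaw -63.6 (colour -63.6 ) size [33.5 86.5]
now [ 0.4456 -0.0704  0.1254] [179.7  -0.3  24.7] F [-0.7 -0.5  0.2] open 0.0305 t 18.7
SHIFT units [ 0.027  0.057 -0.342] TURN units [0.0004 0.0011 0.005 ] rows 1.7
```

View pics/w16.png

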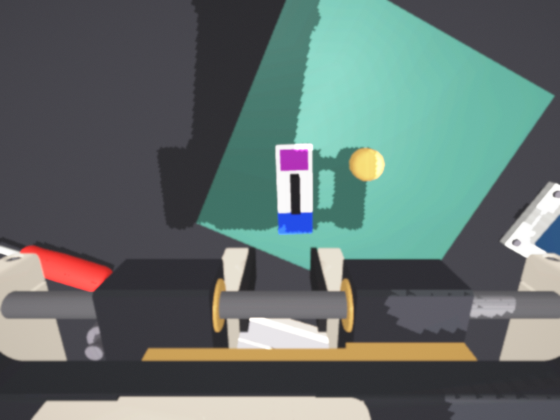

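Request:
send_rows:
  commands:
    - [0.65, [0.027, 0.057, -0.1], [0, 0.001, 0.005]]
    - [0.65, [0, 0, -0.13], [0, 0, 0]]
    - [0.65, [0, 0, -0.1], [0, 0, 0]]
    - [0.65, [0, 0, 0], [0, 0, 0]]

```text
clock: 19.1
tool_pos: [0.4578, -0.0515, 0.0467]
orientation: [179.7, -0.6, 27.1]
force: [-0.7, 0.4, 0.7]
opening: 0.031
```

Run:
```python
from h import *
go(.4526,-.0564,.012,26.4)
```

```text
now [ 0.4578 -0.0515  0.0467] [179.7  -0.6  27.1] F [-0.7  0.4  0.7] open 0.031 t 19.1
SHIFT units [-0.021 -0.019 -0.139] TURN units [ 0.      0.0018 -0.0018] rows 0.7
```

Request:
send_rows:
  commands:
    - [0.65, [-0.021, -0.02, -0.05], [0, 0.0018, -0.0018]]
    - [0.65, [-0.004, 0, -0.035], [0, 0, 0]]
    - [0.65, [0, 0, -0.035], [0, 0, 0]]
    - [0.65, [0, 0, 0], [0, 0, 0]]

```text
clock: 19.5
tool_pos: [0.4543, -0.0548, 0.0186]
orientation: [179.9, -0.2, 26.6]
force: [0.2, -0.2, 0.1]
opening: 0.0309
```

Run:
```python
from h import *
go(.4526,-.0564,.012,26.4)
```

```text
now [ 0.4543 -0.0548  0.0186] [179.9  -0.2  26.6] F [ 0.2 -0.2  0.1] open 0.0309 t 19.5
SHIFT units [-0.007 -0.006 -0.026] TURN units [-0.0001  0.0007 -0.0006] rows 0.1
```

Request:
send_rows:
  commands:
    - [0.65, [-0.009, -0.008, -0.027], [0, 0.0007, -0.0006]]
    - [0.65, [0, 0, 0], [0, 0, 0]]
    - [1, [0, 0, 0], [0, 0, 0]]
    - [1, [0, 0, 0], [0, 0, 0]]
    - [1, [0, 0, 0], [0, 0, 0]]
    - [1, [0, 0, 0], [0, 0, 0]]
    - [1, [0, 0, 0], [0, 0, 0]]
    - [1, [0, 0, 0], [0, 0, 0]]

```text
clock: 20.3
tool_pos: [0.4531, -0.0569, 0.0128]
orientation: [-180.0, -0.1, 26.4]
force: [-0.3, -0.7, 0.5]
opening: 0.0087
```

Run:
```python
from h import *
go(.4526,-.0564,.012,26.4)
```

```text
now [ 0.4531 -0.0569  0.0128] [-1.80e+02 -1.00e-01  2.64e+01] F [-0.3 -0.7  0.5] open 0.0087 t 20.3
SHIFT units [-0.002  0.002 -0.003] TURN units [-0.0002  0.0004  0.0001] rows 0.0
```

Request:
send_rows:
  commands:
    - [1, [0, 0, 0.1], [0, 0, 0]]
    - [1, [0, 0, 0.19], [0, 0, 0]]
    - [1, [0, 0, 0.19], [0, 0, 0]]
    - [1, [0.02, 0.15, 0.07], [0, 0, 0.02]]
    - [1, [0.02, 0.18, 0], [0, 0, 0.022]]
    - [1, [0.02, 0.18, 0], [0, 0, 0.022]]
    - [1, [0.02, 0.18, 0], [0, 0, 0.022]]
    - [1, [0.02, 0.18, 0], [0, 0, 0.022]]
    - [1, [0.02, 0.18, 0], [0, 0, 0.022]]
    - [1, [0.02, 0.18, 0], [0, 0, 0.022]]
    - [1, [0.02, 0.12, 0], [0, 0, 0.016]]
    - [1, [0, 0, 0], [0, 0, 0]]

```text
clock: 21.5
tool_pos: [0.4899, 0.2938, 0.1575]
orientation: [179.8, -0.2, 89.2]
force: [-0.3, 0.1, -1.1]
opening: 0.0087
```

Run:
```python
from h import *
s=snapshot('wrist');save(s,'w17');np.savez('/tmp/w17.npz',**s)
held(s,sensors.get_obs(),.0048)
p=lane('r',-22,.5);go(p[0],p[1],.07,87.75)
```

```text
mag centre rel TCP along/across -48.5 -21.8
near edge along -56.9 (ideal -42)
now [0.4893 0.2922 0.1573] [179.9  -0.2  89. ] F [-0.2 -0.4 -0.9] open 0.0084 t 21.55
SHIFT units [ 0.027  0.024 -0.349] TURN units [-0.0006  0.0004 -0.0034] rows 1.8
```

View pics/w17.png

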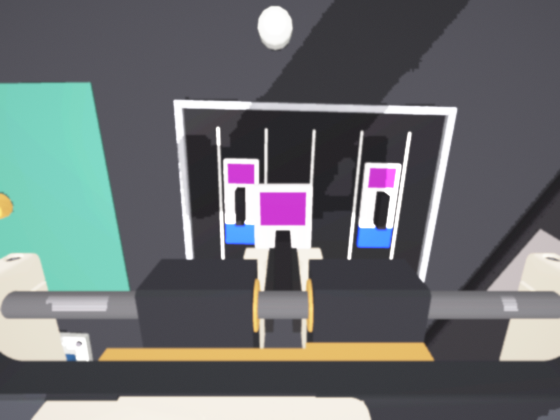

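Request:
send_rows:
  commands:
    - [1, [0.027, 0.024, -0.05], [0, 0.0004, -0.0034]]
    - [1, [0, 0, -0.13], [0, 0, 0]]
    - [1, [0, 0, -0.13], [0, 0, 0]]
    - [1, [0, 0, 0], [0, 0, 0]]

```text
clock: 21.95
tool_pos: [0.4965, 0.2963, 0.0768]
orientation: [-180.0, -0.3, 87.2]
force: [-0.3, -0.2, -0.9]
opening: 0.0087
```

Run:
```python
from h import *
p=lane('r',-22,.5);go(p[0],p[1],.0365,87.75)
```

```text
now [0.4965 0.2963 0.0768] [-180.    -0.3   87.2] F [-0.3 -0.2 -0.9] open 0.0087 t 21.95
SHIFT units [-0.001  0.007 -0.161] TURN units [-0.0007  0.      0.0015] rows 0.8
```

Request:
send_rows:
  commands:
    - [1, [-0.012, 0.007, -0.06], [-0.0007, 0, 0.0015]]
    - [1, [0, 0, -0.06], [0, 0, 0]]
    - [1, [0, 0, -0.02], [0, 0, 0]]
    - [1, [0, 0, 0], [0, 0, 0]]

```text
clock: 22.35
tool_pos: [0.4954, 0.2961, 0.0435]
orientation: [179.9, 0.0, 87.4]
force: [-0.5, -1.4, -0.2]
opening: 0.0088
```

Run:
```python
from h import *
p=lane('r',-22,.5);go(p[0],p[1],.0365,87.75)
```

```text
now [0.4954 0.2961 0.0435] [179.9   0.   87.4] F [-0.5 -1.4 -0.2] open 0.0088 t 22.35
SHIFT units [ 0.003  0.008 -0.028] TURN units [0.0001 0.0002 0.001 ] rows 0.1
```

Request:
send_rows:
  commands:
    - [1, [0.003, 0.008, -0.014], [0, 0, 0.001]]
    - [1, [0, 0, -0.012], [0, 0, 0]]
    - [1, [0, 0, 0], [0, 0, 0]]
    - [1, [0, 0, 0], [0, 0, 0]]

```text
clock: 22.75
tool_pos: [0.4979, 0.2991, 0.0399]
orientation: [179.8, -0.2, 87.7]
force: [-0.7, 0.3, -0.1]
opening: 0.0085
```

Run:
```python
from h import *
p=lane('r',-22,.5);go(p[0],p[1],.0362,87.75)
```

```text
now [0.4979 0.2991 0.0399] [179.8  -0.2  87.7] F [-0.7  0.3 -0.1] open 0.0085 t 22.75
SHIFT units [-0.007 -0.004 -0.015] TURN units [-0.0005  0.0007  0.0001] rows 0.1
```

Request:
send_rows:
  commands:
    - [1, [-0.009, -0.005, -0.015], [-0.0005, 0.0007, 0]]
    - [1, [0, 0, 0], [0, 0, 0]]
    - [1, [0, 0, 0], [0, 0, 0]]

```text
clock: 23.05
tool_pos: [0.4956, 0.298, 0.0364]
orientation: [180.0, -0.0, 87.7]
force: [-0.0, 0.4, -0.2]
opening: 0.0089
```

Run:
```python
from h import *
p=lane('r',-22,.5);go(p[0],p[1],.0362,87.75)
```

```text
now [0.4956 0.298  0.0364] [180.   -0.   87.7] F [-0.   0.4 -0.2] open 0.0089 t 23.05
SHIFT units [ 0.002  0.    -0.001] TURN units [-0.      0.      0.0001] rows 0.0
```

Request:
send_rows:
  commands:
    - [0.75, [0, 0, 0], [0, 0, 0]]
    - [0.75, [0, 0, 0], [0, 0, 0]]
    - [0.75, [0, 0, 0], [0, 0, 0]]
    - [0.75, [0, 0, 0], [0, 0, 0]]
    - [0.75, [0, 0, 0.05], [0, 0, 0]]
    - [0.75, [0, 0, 0.16], [0, 0, 0]]
    - [0.75, [0, 0, 0.18], [0, 0, 0]]
    - [0.75, [0, 0, 0.18], [0, 0, 0]]
    - [0.75, [0, 0.08, 0], [0, 0, 0]]
    - [0.75, [0, 0, 0], [0, 0, 0]]
    - [0.75, [0, 0, 0], [0, 0, 0]]

```text
clock: 24.15
tool_pos: [0.4953, 0.3175, 0.1905]
orientation: [179.8, -0.1, 87.7]
force: [-0.1, 0.1, 0.2]
opening: 0.0219
```

Run:
```python
from h import *
s=snapshot('wrist');save(s,'w18');np.savez('/tmp/w18.npz',**s)
mb(s,.0315,RO,RY)
go(.677,-.05,.18,89)
```

```text
px [263. 164.] centre [0.4955 0.2973] yaw -2.1 len 61.9 LOCAL x -0.1 y -22.8 dyaw 0.2
px [221. 164.] centre [0.4942 0.2538] yaw -1.6 len 61.5 LOCAL x 0.3 y -66.3 dyaw 0.7
px [350. 164.] centre [0.4999 0.3865] yaw -3.4 len 62.3 LOCAL x 0.8 y 66.5 dyaw -1.2
now [0.4951 0.3173 0.19  ] [ 1.799e+02 -1.000e-01  8.770e+01] F [ 0.4 -0.1  0.1] open 0.0219 t 24.2
SHIFT units [ 0.728 -1.469 -0.04 ] TURN units [-0.0002  0.0004  0.0035] rows 8.2
```

View pics/w18.png

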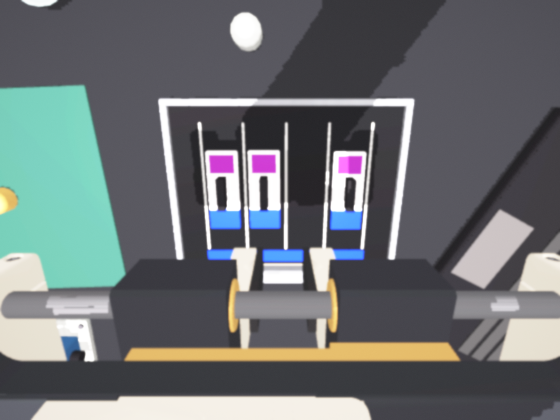

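Request:
send_rows:
  commands:
    - [1, [0.08, -0.17, 0], [0, 0, 0]]
    - [1, [0.08, -0.17, 0], [0, 0, 0]]
    - [1, [0.08, -0.17, 0], [0, 0, 0]]
    - [1, [0.08, -0.17, 0], [0, 0, 0]]
    - [1, [0.08, -0.17, 0], [0, 0, 0]]
    - [1, [0.08, -0.17, 0], [0, 0, 0.001]]
    - [1, [0.08, -0.17, 0], [0, 0, 0.001]]
    - [1, [0.08, -0.17, 0], [0, 0, 0.001]]
    - [1, [0.08, -0.15, 0], [0, 0, 0]]
    - [1, [0, 0, 0], [0, 0, 0]]
    - [1, [0, 0, 0], [0, 0, 0]]

```text
clock: 25.3
tool_pos: [0.6725, -0.0803, 0.1795]
orientation: [-179.1, 0.3, 89.0]
force: [-0.7, 0.6, -0.5]
opening: 0.0007
```

Run:
```python
from h import *
go(.675,-.045,.097,89)
```

```text
now [ 0.6725 -0.0803  0.1795] [-179.1    0.3   89. ] F [-0.7  0.6 -0.5] open 0.0007 t 25.3
SHIFT units [ 0.01   0.141 -0.33 ] TURN units [ 0.0007 -0.0024  0.0001] rows 1.8
```

Request:
send_rows:
  commands:
    - [1, [0.01, 0.07, -0.16], [0.0007, -0.0024, 0]]
    - [1, [0, 0.03, -0.16], [0, 0, 0]]
    - [1, [0, 0, -0.02], [0, 0, 0]]
    - [1, [0, 0, 0], [0, 0, 0]]

```text
clock: 25.7
tool_pos: [0.6735, -0.0537, 0.0929]
orientation: [-180.0, 0.1, 89.0]
force: [-0.3, -0.1, 0.8]
opening: 0.0004
```

Run:
```python
from h import *
go(.675,-.015,.097,89)
```

```text
now [ 0.6735 -0.0537  0.0929] [-1.8e+02  1.0e-01  8.9e+01] F [-0.3 -0.1  0.8] open 0.0004 t 25.7
SHIFT units [0.006 0.155 0.016] TURN units [ 0.0001 -0.     -0.0001] rows 0.8
```

Request:
send_rows:
  commands:
    - [1, [0.005, 0.14, 0.01], [0, 0, 0]]
    - [1, [0, 0, 0], [0, 0, 0]]
    - [1, [0, 0.05, 0], [0, 0, 0]]
    - [1, [0, 0, 0], [0, 0, 0]]

```text
clock: 26.1
tool_pos: [0.6768, -0.0041, 0.1021]
orientation: [179.7, 0.1, 89.2]
force: [1.1, -0.2, -0.6]
opening: 0.0002
```

Run:
```python
from h import *
go(.675,.0215,.097,89)
```

```text
now [ 0.6768 -0.0041  0.1021] [1.797e+02 1.000e-01 8.920e+01] F [ 1.1 -0.2 -0.6] open 0.0002 t 26.1
SHIFT units [-0.007  0.102 -0.02 ] TURN units [ 0.0002  0.0008 -0.0005] rows 0.5
```

Request:
send_rows:
  commands:
    - [1, [-0.005, 0.05, -0.025], [0, 0.0005, 0]]
    - [1, [0, 0.025, -0.005], [0, 0, 0]]
    - [1, [0, 0.015, 0], [0, 0, 0]]
    - [1, [0, 0, 0], [0, 0, 0]]

```text
clock: 26.5
tool_pos: [0.6765, 0.0178, 0.0975]
orientation: [179.7, 0.2, 89.2]
force: [1.4, -4.1, 1.2]
opening: 0.0004
```

Run:
```python
from h import *
go(.675,.0215,.097,89)
s=snapshot('side');cv2.imwrite('pics/s19.png',cv2.resize(s['color'][90:250,100:300],None,fx=4,fy=3.7,interpolation=cv2.INTER_CUBIC))
h=hsv(s);H,S,V=h[...,0],h[...,1],h[...,2]
for mm,st,c in cc((H>8)&(H<28)&(S>150)&(V>150),12):
    if 190<c[0]<230:print(c,st,pix3d(s,c))
```

```text
now [0.6765 0.0178 0.0975] [179.7   0.2  89.2] F [ 1.4 -4.1  1.2] open 0.0004 t 26.5
SHIFT units [-0.006  0.015 -0.002] TURN units [ 0.0005  0.0008 -0.0005] rows 0.1
[201.55223881 186.58208955] [197 182  10  10  67] [0.67466755 0.04787764 0.11135168]
```

Request:
send_rows:
  commands:
    - [1, [-0.004, 0.019, 0], [0, 0.0005, 0]]
    - [1, [0, 0, 0], [0, 0, 0]]

```text
clock: 26.75
tool_pos: [0.6756, 0.0212, 0.0977]
orientation: [179.9, 0.2, 89.1]
force: [-0.7, -1.9, 1.9]
opening: 0.0006
```

Run:
```python
from h import *
go(.675,.0215,.097,89)
s=snapshot('side');cv2.imwrite('pics/s19.png',cv2.resize(s['color'][90:250,100:300],None,fx=4,fy=3.7,interpolation=cv2.INTER_CUBIC))
h=hsv(s);H,S,V=h[...,0],h[...,1],h[...,2]
for mm,st,c in cc((H>8)&(H<28)&(S>150)&(V>150),12):
    if 190<c[0]<230:print(c,st,pix3d(s,c))
```

```text
now [0.6756 0.0212 0.0977] [179.9   0.2  89.1] F [-0.7 -1.9  1.9] open 0.0006 t 26.75
SHIFT units [-0.002  0.001 -0.003] TURN units [ 0.0005  0.0003 -0.0004] rows 0.0
[196.75 176.25] [196 174   3   5  12] [ 0.79408639 -0.06746321  0.03865512]
[200.57971014 188.10144928] [196 183  10  11  69] [0.67351954 0.05235341 0.11178622]
```

View pics/s19.png

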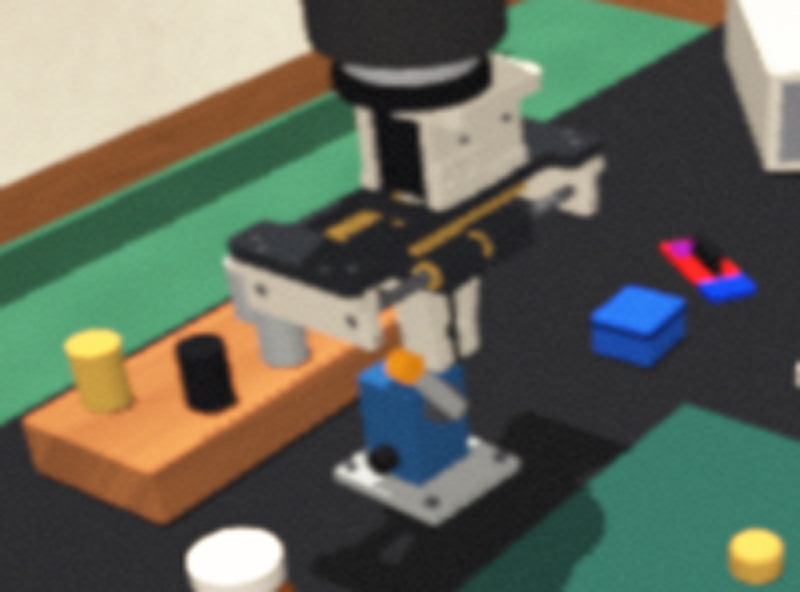

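Request:
send_rows:
  commands:
    - [1, [0, 0.01, 0], [0, 0, 0]]
    - [1, [0, 0, 0], [0, 0, 0]]
    - [1, [0, -0.1, 0], [0, 0, 0]]
    - [1, [0, -0.15, 0], [0, 0, 0]]
    - [1, [0, -0.1, 0.1], [0, 0, 0]]
    - [0.75, [-0.05, 0, 0.19], [0, 0, 0]]
    - [0.75, [-0.1, 0.1, 0.1], [0, 0, 0]]
    - [0.75, [-0.1, 0.16, 0], [0, 0, 0]]
    - [0.75, [-0.1, 0.16, 0], [0, 0, 0]]
    - [0.75, [-0.1, 0.16, 0], [0, 0, 0]]
    - [0.75, [-0.1, 0.16, 0], [0, 0, 0]]
    - [0.75, [-0.05, 0.16, 0], [0, 0, 0]]

```text
clock: 28.0
tool_pos: [0.5211, 0.1644, 0.197]
orientation: [179.8, -0.5, 88.6]
force: [0.5, 0.1, 0.1]
opening: 0.0215
```

Request:
send_rows:
  commands:
    - [0.75, [-0.05, 0.18, 0], [0, 0, -0.001]]
    - [0.75, [-0.05, 0.18, 0], [0, 0, -0.001]]
    - [0.75, [0, 0, 0], [0, 0, 0]]
    - [0.75, [0, 0, 0], [0, 0, 0]]

```text
clock: 28.4
tool_pos: [0.4915, 0.2652, 0.1983]
orientation: [179.7, -0.9, 88.3]
force: [0.8, -1.1, 0.1]
opening: 0.0219
```

Run:
```python
from h import *
s=snapshot('wrist');save(s,'w20');np.savez('/tmp/w20.npz',**s)
mb(s,.0315,RO,RY)
s=snapshot('side');save(s,'s20')
p=lane('r',-66);go(p[0],p[1],.1,87.75)
```

```text
px [270. 164.] centre [0.4941 0.2538] yaw -2.1 len 61.6 LOCAL x 0.2 y -66.3 dyaw 0.1
px [311. 163.] centre [0.4953 0.2973] yaw -1.7 len 61.8 LOCAL x -0.3 y -22.8 dyaw 0.6
px [394. 165.] centre [0.5001 0.3861] yaw -3.1 len 61.9 LOCAL x 1.0 y 66.0 dyaw -0.8
now [0.4921 0.264  0.1983] [179.7  -0.9  88.2] F [-0.7 -0.3 -0. ] open 0.0226 t 28.5
SHIFT units [ 0.007 -0.039 -0.393] TURN units [-0.0024  0.001  -0.0012] rows 2.0
```

View pics/w20.png

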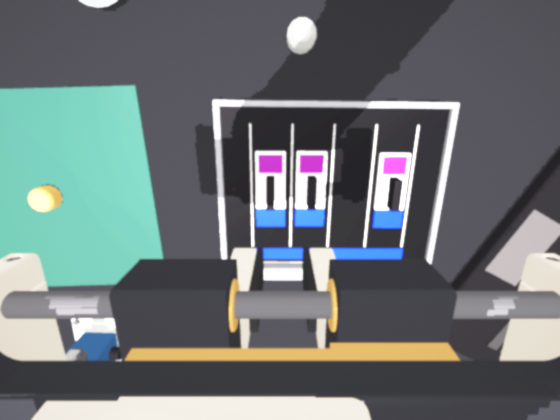

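View pics/s20.png

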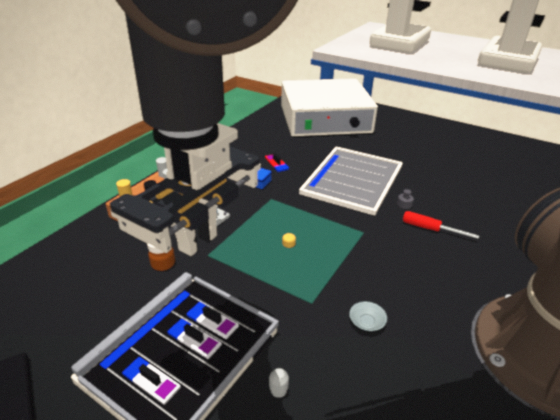

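Request:
send_rows:
  commands:
    - [0.75, [0.008, -0.04, -0.1], [-0.0024, 0.001, -0.001]]
    - [0.75, [0, 0, -0.18], [0, 0, 0]]
    - [0.75, [0, 0, -0.18], [0, 0, 0]]
    - [0.75, [0, 0, -0.05], [0, 0, 0]]
    - [0.75, [0, 0, 0], [0, 0, 0]]

```text
clock: 29.0
tool_pos: [0.4971, 0.2486, 0.0691]
orientation: [179.8, -0.2, 87.3]
force: [0.2, 0.1, 0.8]
opening: 0.0217
```

Run:
```python
from h import *
go(.4941,.2540,.035,87.8)
```

```text
now [0.4971 0.2486 0.0691] [179.8  -0.2  87.3] F [0.2 0.1 0.8] open 0.0217 t 29.0
SHIFT units [-0.012  0.022 -0.136] TURN units [-0.0007  0.0006  0.0013] rows 0.7
```

Request:
send_rows:
  commands:
    - [0.75, [-0.02, 0.022, -0.04], [-0.0007, 0.0006, 0.0013]]
    - [0.75, [-0.004, 0, -0.03], [0, 0, 0]]
    - [0.75, [0, 0, 0], [0, 0, 0]]

```text
clock: 29.3
tool_pos: [0.4923, 0.2536, 0.0521]
orientation: [179.9, -0.1, 87.7]
force: [0.9, -1.1, 0.5]
opening: 0.0221
```

Run:
```python
from h import *
go(.4941,.2540,.035,87.8)
```

```text
now [0.4923 0.2536 0.0521] [ 1.799e+02 -1.000e-01  8.770e+01] F [ 0.9 -1.1  0.5] open 0.0221 t 29.3
SHIFT units [ 0.007  0.002 -0.068] TURN units [-0.0002  0.0002  0.0004] rows 0.3
```

Request:
send_rows:
  commands:
    - [0.75, [0.002, 0.002, -0.034], [0, 0, 0]]
    - [0.75, [0, 0, -0.03], [0, 0, 0]]
    - [0.75, [0, 0, 0], [0, 0, 0]]

```text
clock: 29.6
tool_pos: [0.4936, 0.2552, 0.0365]
orientation: [179.8, -0.2, 87.7]
force: [-0.5, -0.6, 0.2]
opening: 0.022
```

Run:
```python
from h import *
go(.4941,.2540,.035,87.8)
```

```text
now [0.4936 0.2552 0.0365] [179.8  -0.2  87.7] F [-0.5 -0.6  0.2] open 0.022 t 29.6
SHIFT units [ 0.002 -0.005 -0.006] TURN units [-0.0005  0.0006  0.0003] rows 0.0
```

Request:
send_rows:
  commands:
    - [0.75, [0.002, -0.005, -0.003], [-0.0005, 0.0006, 0]]
    - [1, [0, 0, 0], [0, 0, 0]]
    - [1, [0, 0, 0], [0, 0, 0]]
    - [1, [0, 0, 0], [0, 0, 0]]
    - [1, [0, 0, 0], [0, 0, 0]]
    - [1, [0, 0, 0], [0, 0, 0]]

```text
clock: 30.2
tool_pos: [0.4944, 0.2542, 0.0362]
orientation: [180.0, -0.0, 87.7]
force: [-0.4, -0.3, -0.5]
opening: 0.0086
```

Run:
```python
from h import *
go(.4941,.2540,.035,87.8);print(lane('t',-66),lane('t',22),lane('t',-22),lane('t',66))
```

```text
now [0.4944 0.2542 0.0362] [180.   -0.   87.7] F [-0.4 -0.3 -0.5] open 0.0086 t 30.2
SHIFT units [-0.001 -0.001 -0.005] TURN units [-0.0001  0.0001  0.0002] rows 0.0
[ 0.49552274 -0.38476853] [ 0.48815909 -0.29707716] [ 0.49184091 -0.34092284] [ 0.48447726 -0.25323147]
```

Request:
send_rows:
  commands:
    - [1, [0, 0, 0.1], [0, 0, 0]]
    - [1, [0, 0, 0.19], [0, 0, 0]]
    - [1, [0, 0, 0.19], [0, 0, 0]]
    - [1, [0, -0.15, 0.05], [0, 0, 0]]
    - [1, [0, -0.19, 0], [0, 0, 0.002]]
    - [1, [0, -0.19, 0], [0, 0, 0.002]]
    - [1, [0, -0.19, 0], [0, 0, 0.002]]
    - [1, [0, -0.19, 0], [0, 0, 0.002]]
    - [1, [0, -0.19, 0], [0, 0, 0.002]]
    - [1, [0, -0.19, 0], [0, 0, 0.002]]
    - [1, [0, -0.19, 0], [0, 0, 0.002]]
    - [1, [0, -0.19, 0], [0, 0, 0.002]]

```text
clock: 31.4
tool_pos: [0.4918, -0.1735, 0.1762]
orientation: [179.6, -0.0, 94.3]
force: [1.2, 1.5, -0.4]
opening: 0.0086
```

Request:
send_rows:
  commands:
    - [1, [0, -0.19, 0], [0, 0, 0.002]]
    - [1, [0, -0.19, 0], [0, 0, 0.002]]
    - [1, [0, -0.19, 0], [0, 0, 0]]
    - [1, [0, -0.19, 0], [0, 0, 0]]
    - [1, [0, 0, 0], [0, 0, 0]]
    - [1, [0, 0, 0], [0, 0, 0]]

```text
clock: 32.0
tool_pos: [0.4884, -0.3776, 0.1755]
orientation: [179.6, -0.0, 95.5]
force: [-0.2, 0.5, -0.9]
opening: 0.0086
```

Run:
```python
from h import *
s=snapshot('wrist');save(s,'w21');np.savez('/tmp/w21.npz',**s)
held(s,sensors.get_obs(),.005)
p=lane('t',-66,0);go(p[0],p[1],.05,94.8)
```

```text
mag centre rel TCP along/across -29.6 -1.1
near edge along -55.6 (ideal -42)
now [ 0.4885 -0.3772  0.1755] [179.6  -0.   95.5] F [ 0.6 -0.4 -0.9] open 0.0087 t 32.05
SHIFT units [ 0.028 -0.03  -0.502] TURN units [-0.0002  0.0012 -0.002 ] rows 2.5
```

View pics/w21.png

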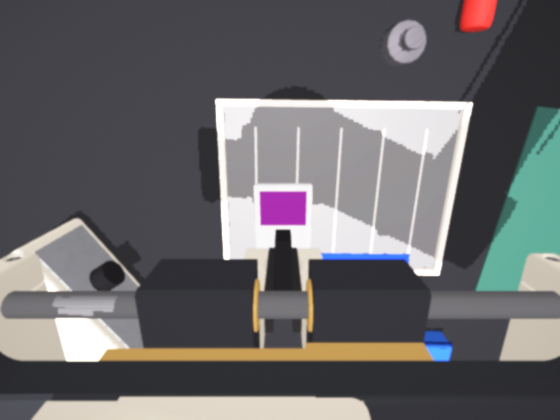

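Run:
```python
from h import *
s=dict(np.load('/tmp/w21.npz'))
lines(s,.008,(240,440,120,250),th=14)
g=s['color'].min(2).astype(int)
yaw=np.radians(TY);u=np.array([np.cos(yaw),np.sin(yaw)]);v=np.array([-u[1],u[0]])
for col in (250,300,350,400,440):
    p=g[90:115,col];a=90+np.nonzero(p>100)[0][0]-.5
    P=ray(s,[col,a],.014)[0,:2];print(col,a,'local',((P-TO)@u*1000).round(1),((P-TO)@v*1000).round(1))
for row in (140,170,200):
    P=ray(s,[[215+np.nonzero(g[row,205:235]>110)[0][0]-10.5,row],[450+np.nonzero(g[row,450:475]>110)[0][-1]+.5,row]],.014)[:,:2]
    print(row,((P-TO)@v*1000).round(1))
```

```text
line [255.4 153.6] 237 [ 455.3 -410.1] 4.84 x 426.8 486.7
line [297.3 154.7] 246 [ 452.2 -366.1] 4.69 x 422.7 482.5
line [338.3 166.9] 348 [ 461. -321.] 4.77 x 419.4 505.5
line [377.3 188.1] 478 [ 481. -275.] 4.68 x 416.3 552.8
line [417.5 189. ] 512 [ 477.9 -231.1] 4.88 x 413.1 548.6
line [256.2 196. ] 82 [ 501.5 -406.3] 4.02 x 494.2 509.2
line [309.1 197.4] 104 [ 497.3 -348.1] 7.25 x 488.8 506.1
line [333.9 230.4] 114 [ 533.7 -315. ] 4.97 x 509.0 557.0
line [437.8 240.8] 65 [ 534.5 -193.6] 9.48 x 516.8 545.5
250 97.5 local -97.9 -91.8
300 98.5 local -97.6 -42.9
350 98.5 local -98.2 6.1
400 99.5 local -97.8 55.2
440 99.5 local -98.3 94.5
140 [-126.8  127.2]
170 [-126.4  127. ]
200 [-127.1  126.8]
```

Request:
send_rows:
  commands:
    - [1, [0.026, -0.03, -0.1], [0, 0.001, -0.002]]
    - [1, [0, 0, -0.18], [0, 0, 0]]
    - [1, [0, 0, -0.18], [0, 0, 0]]
    - [1, [0, 0, -0.05], [0, 0, 0]]
    - [1, [0, 0, 0], [0, 0, 0]]

```text
clock: 32.55
tool_pos: [0.4978, -0.3807, 0.0487]
orientation: [179.6, 0.1, 95.1]
force: [-0.2, 0.9, -0.1]
opening: 0.0087
```

```bash
sed -i 's/^TO=.*;/TO=np.array([.4895,-.3188]);/' h.py
python3 - <<'E'
from h import *
p=lane('t',-66,0.3);go(p[0],p[1],.0195,94.8)
E
```

```text
now [ 0.4978 -0.3807  0.0487] [1.796e+02 1.000e-01 9.510e+01] F [-0.2  0.9 -0.1] open 0.0087 t 32.55
SHIFT units [-0.01  -0.015 -0.117] TURN units [ 0.0003  0.0011 -0.001 ] rows 0.6
```

Request:
send_rows:
  commands:
    - [1, [-0.012, -0.017, -0.04], [0, 0.001, -0.001]]
    - [1, [0, 0, -0.03], [0, 0, 0]]
    - [1, [0, 0, -0.01], [0, 0, 0]]
    - [1, [0, 0, 0], [0, 0, 0]]

```text
clock: 32.95
tool_pos: [0.4983, -0.3856, 0.0332]
orientation: [179.6, 0.3, 94.9]
force: [-0.8, -0.6, -0.0]
opening: 0.0088
```

Run:
```python
from h import *
p=lane('t',-66,0.3);go(p[0],p[1],.0195,94.8)
```

```text
now [ 0.4983 -0.3856  0.0332] [179.6   0.3  94.9] F [-0.8 -0.6 -0. ] open 0.0088 t 32.95
SHIFT units [-0.012  0.004 -0.055] TURN units [ 0.0009  0.0011 -0.0003] rows 0.3
```

Request:
send_rows:
  commands:
    - [1, [-0.012, 0.004, -0.03], [0.0009, 0.001, 0]]
    - [1, [-0.004, 0, -0.02], [0, 0, 0]]
    - [1, [0, 0, 0], [0, 0, 0]]

```text
clock: 33.25
tool_pos: [0.4949, -0.3851, 0.0215]
orientation: [179.8, 0.0, 94.9]
force: [-0.2, 0.1, -0.6]
opening: 0.0086
```

Run:
```python
from h import *
p=lane('t',-66,0.3);go(p[0],p[1],.0195,94.8)
```

```text
now [ 0.4949 -0.3851  0.0215] [179.8   0.   94.9] F [-0.2  0.1 -0.6] open 0.0086 t 33.25
SHIFT units [ 0.002  0.002 -0.008] TURN units [ 0.0001  0.0005 -0.0003] rows 0.0
```

Request:
send_rows:
  commands:
    - [1, [0.002, 0.002, -0.008], [0, 0.0005, 0]]
    - [1, [0, 0, 0], [0, 0, 0]]
    - [0.75, [0, 0, 0], [0, 0, 0]]
    - [0.75, [0, 0, 0], [0, 0, 0]]
    - [0.75, [0, 0, 0], [0, 0, 0]]
    - [0.75, [0, 0, 0.05], [0, 0, 0]]
    - [0.75, [0, 0, 0.15], [0, 0, 0]]
    - [0.75, [0, 0, 0.19], [0, 0, 0]]
    - [0.75, [0, 0, 0.19], [0, 0, 0]]
    - [0.75, [0, 0.16, 0.05], [0, 0, 0]]
    - [0.75, [0, 0.1, 0], [0, 0, 0]]
    - [0.75, [0, 0, 0], [0, 0, 0]]

```text
clock: 34.45
tool_pos: [0.4944, -0.3188, 0.1899]
orientation: [179.8, 0.2, 94.8]
force: [-0.7, -0.8, 0.4]
opening: 0.0219
```

Run:
```python
from h import *
s=snapshot('wrist');save(s,'w22');np.savez('/tmp/w22.npz',**s)
mb(s,.0145,TO,TY)
go(.495,.275,.18,88)
```

```text
px [222. 155.] centre [ 0.4946 -0.3853] yaw 5.3 len 60.4 LOCAL x -0.5 y -66.7 dyaw 0.5
mag alone px [302. 322.] [ 0.6728 -0.2796]
px [281. 345.] centre [ 0.6867 -0.2877] yaw 147.8 len 49.2 LOCAL x 199.1 y 14.5 dyaw 143.0
now [ 0.4947 -0.3198  0.19  ] [179.8   0.2  94.8] F [-0.  -0.4 -0.5] open 0.0217 t 34.5
SHIFT units [ 1.000e-03  2.379e+00 -4.000e-02] TURN units [ 0.0005  0.0006 -0.0189] rows 11.9
```

View pics/w22.png

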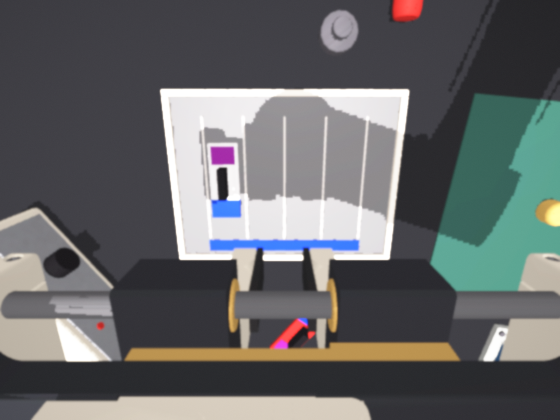

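Well placed. Next is the reader's −22 carrier, with a fresh look at the stage first.

Request:
send_rows:
  commands:
    - [0.75, [0, 0.19, 0], [0, 0, -0.002]]
    - [0.75, [0, 0.2, 0], [0, 0, -0.002]]
    - [0.75, [0, 0.2, 0], [0, 0, -0.002]]
    - [0.75, [0, 0.2, 0], [0, 0, -0.002]]
    - [0.75, [0, 0.2, 0], [0, 0, -0.002]]
    - [0.75, [0, 0.2, 0], [0, 0, -0.002]]
    - [0.75, [0, 0.2, 0], [0, 0, -0.002]]
    - [0.75, [0, 0.2, 0], [0, 0, -0.002]]
    - [0.75, [0, 0.2, 0], [0, 0, -0.002]]
    - [0.75, [0, 0.2, 0], [0, 0, -0.001]]
    - [0.75, [0, 0.2, 0], [0, 0, 0]]
    - [0.75, [0, 0.19, 0], [0, 0, 0]]

```text
clock: 35.7
tool_pos: [0.4939, 0.2757, 0.1949]
orientation: [179.6, 0.3, 87.0]
force: [1.9, -0.5, 0.0]
opening: 0.0221
```

Request:
send_rows:
  commands:
    - [0.75, [0, 0.1, 0], [0, 0, 0]]
    - [0.75, [0, 0, 0], [0, 0, 0]]
    - [0.75, [0, 0, 0], [0, 0, 0]]

```text
clock: 36.0
tool_pos: [0.4947, 0.3067, 0.1942]
orientation: [179.6, 0.4, 87.3]
force: [-0.9, -0.3, 0.3]
opening: 0.0221
```

Run:
```python
from h import *
s=snapshot('wrist');save(s,'w23');np.savez('/tmp/w23.npz',**s)
mb(s,.0315,RO,RY)
go(.4954,.2977,.06,87.9)
```

```text
px [275. 162.] centre [0.4951 0.2977] yaw -1.5 len 62.3 LOCAL x -0.5 y -22.5 dyaw 0.7
px [361. 163.] centre [0.5001 0.3863] yaw -3.2 len 61.9 LOCAL x 1.0 y 66.3 dyaw -0.9
now [0.4948 0.3064 0.1942] [179.6   0.4  87.3] F [-0.2  0.5 -0.1] open 0.022 t 36.05
SHIFT units [ 0.002 -0.035 -0.537] TURN units [0.0012 0.0012 0.0018] rows 2.7
```

View pics/w23.png

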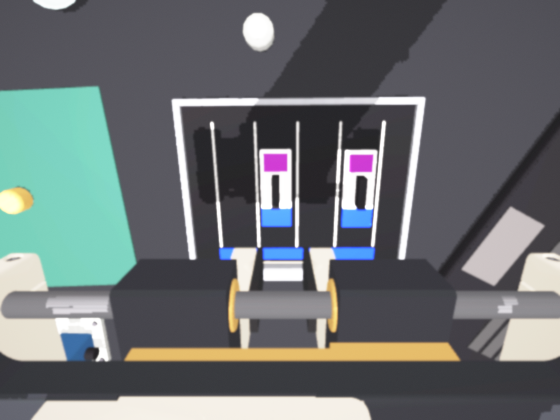

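Request:
send_rows:
  commands:
    - [0.75, [0.002, -0.03, -0.1], [0.001, 0.001, 0.002]]
    - [0.75, [0, 0, -0.19], [0, 0, 0]]
    - [0.75, [0, 0, -0.19], [0, 0, 0]]
    - [0.75, [0, 0, -0.05], [0, 0, 0]]
    - [0.75, [0, 0, 0], [0, 0, 0]]

```text
clock: 36.55
tool_pos: [0.498, 0.2928, 0.061]
orientation: [179.7, -0.2, 87.7]
force: [1.4, -0.5, 1.2]
opening: 0.022
```

Run:
```python
from h import *
go(.4953,.2978,.0355,88)
```

```text
now [0.498  0.2928 0.061 ] [179.7  -0.2  87.7] F [ 1.4 -0.5  1.2] open 0.022 t 36.55
SHIFT units [-0.011  0.02  -0.102] TURN units [-0.0004  0.0008  0.0009] rows 0.5
```

Request:
send_rows:
  commands:
    - [0.75, [-0.016, 0.02, -0.015], [0, 0.0008, 0.0009]]
    - [0.75, [-0.002, 0, -0.035], [0, 0, 0]]
    - [0.75, [-0.002, 0, -0.035], [0, 0, 0]]
    - [0.75, [0, 0, 0], [0, 0, 0]]

```text
clock: 36.95
tool_pos: [0.4946, 0.2978, 0.0417]
orientation: [179.8, -0.4, 87.9]
force: [-0.4, -0.3, 0.4]
opening: 0.0218
```

Run:
```python
from h import *
go(.4953,.2978,.0355,88)
```

```text
now [0.4946 0.2978 0.0417] [179.8  -0.4  87.9] F [-0.4 -0.3  0.4] open 0.0218 t 36.95
SHIFT units [ 0.003 -0.    -0.025] TURN units [-0.001   0.0005  0.0003] rows 0.1
```

Request:
send_rows:
  commands:
    - [0.75, [0.001, 0, -0.024], [-0.001, 0.0005, 0]]
    - [0.75, [0, 0, 0], [0, 0, 0]]
    - [1, [0, 0, 0], [0, 0, 0]]
    - [1, [0, 0, 0], [0, 0, 0]]
    - [1, [0, 0, 0], [0, 0, 0]]
    - [1, [0, 0, 0], [0, 0, 0]]
    - [1, [0, 0, 0], [0, 0, 0]]

```text
clock: 37.65
tool_pos: [0.4955, 0.2988, 0.0366]
orientation: [179.9, -0.1, 87.9]
force: [1.0, 0.2, -1.1]
opening: 0.0087
```

Request:
send_rows:
  commands:
    - [1, [0, 0, 0.1], [0, 0, 0]]
    - [1, [0, 0, 0.19], [0, 0, 0]]
    - [1, [0, 0, 0.19], [0, 0, 0]]
    - [1, [0, -0.15, 0.05], [0, 0, 0]]
    - [1, [0, -0.2, 0], [0, 0, 0.002]]
    - [1, [0, -0.2, 0], [0, 0, 0.002]]
    - [1, [0, -0.2, 0], [0, 0, 0.002]]
    - [1, [0, -0.2, 0], [0, 0, 0.002]]
    - [1, [0, -0.2, 0], [0, 0, 0.002]]
    - [1, [0, -0.2, 0], [0, 0, 0.002]]
    - [1, [0, -0.2, 0], [0, 0, 0.002]]
    - [1, [0, -0.2, 0], [0, 0, 0.002]]

```text
clock: 38.85
tool_pos: [0.493, -0.1397, 0.1765]
orientation: [179.5, -0.1, 94.5]
force: [0.9, 0.1, -0.2]
opening: 0.0087
```

Request:
send_rows:
  commands:
    - [1, [0, -0.2, 0], [0, 0, 0.002]]
    - [1, [0, -0.2, 0], [0, 0, 0.001]]
    - [1, [0, -0.2, 0], [0, 0, 0]]
    - [1, [0, 0, 0], [0, 0, 0]]
    - [1, [0, 0, 0], [0, 0, 0]]

```text
clock: 39.35
tool_pos: [0.4904, -0.2959, 0.1766]
orientation: [179.4, -0.0, 95.3]
force: [-0.5, 1.4, 0.1]
opening: 0.0086
```

Run:
```python
from h import *
s=snapshot('wrist');save(s,'w24');np.savez('/tmp/w24.npz',**s)
held(s,sensors.get_obs(),.005);mb(s,.0145,TO,TY)
for y in(66,22):
  p=lane('t',y,0);go(p[0],p[1],.05,94.8)
```

```text
mag centre rel TCP along/across -29.7 -1.1
near edge along -55.6 (ideal -42)
px [197. 157.] centre [ 0.4947 -0.3848] yaw 5.3 len 60.4 LOCAL x -0.4 y -66.2 dyaw 0.5
mag alone px [283. 208.] [ 0.5127 -0.2943]
mag alone px [288. 332.] [ 0.6768 -0.2728]
now [ 0.4905 -0.2955  0.1766] [179.4  -0.   95.3] F [-0.  -0.9  0.7] open 0.0088 t 39.4
SHIFT units [-0.026  0.17  -0.506] TURN units [-0.0003  0.0016 -0.0014] rows 2.7
now [ 0.4905 -0.2955  0.1766] [179.4  -0.   95.3] F [-0.  -0.9  0.7] open 0.0088 t 39.4
SHIFT units [-0.011 -0.005 -0.506] TURN units [-0.0003  0.0016 -0.0014] rows 2.5
```

View pics/w24.png

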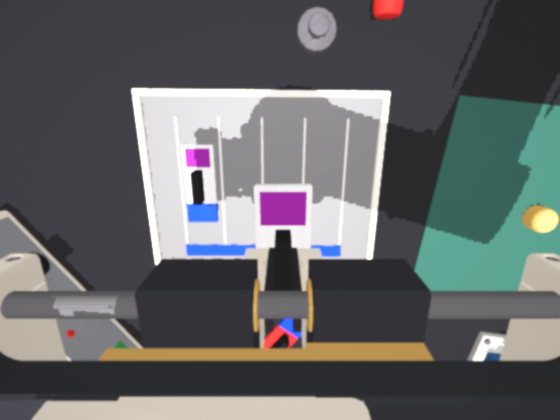

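Request:
send_rows:
  commands:
    - [1, [-0.018, -0.005, -0.1], [0, 0.0015, -0.0014]]
    - [1, [0, 0, -0.18], [0, 0, 0]]
    - [1, [0, 0, -0.18], [0, 0, 0]]
    - [1, [0, 0, -0.05], [0, 0, 0]]
    - [1, [0, 0, 0], [0, 0, 0]]

```text
clock: 39.9
tool_pos: [0.4882, -0.2912, 0.0485]
orientation: [179.6, 0.0, 95.2]
force: [0.1, 0.5, -0.1]
opening: 0.0087
```

Run:
```python
from h import *
p=lane('t',22,0.4);go(p[0],p[1],.0198,94.8)
```

```text
now [ 0.4882 -0.2912  0.0485] [179.6   0.   95.2] F [ 0.1  0.5 -0.1] open 0.0087 t 39.9
SHIFT units [-0.001 -0.023 -0.115] TURN units [ 0.      0.0011 -0.0012] rows 0.6
```

Request:
send_rows:
  commands:
    - [1, [-0.008, -0.025, -0.045], [0, 0.001, -0.0012]]
    - [1, [-0.002, 0, -0.035], [0, 0, 0]]
    - [1, [0, 0, -0.01], [0, 0, 0]]
    - [1, [0, 0, 0], [0, 0, 0]]

```text
clock: 40.3
tool_pos: [0.4881, -0.2962, 0.0272]
orientation: [179.8, 0.1, 95.0]
force: [-0.1, -0.5, -0.7]
opening: 0.0086
```

Run:
```python
from h import *
p=lane('t',22,0.4);go(p[0],p[1],.0198,94.8)
```

```text
now [ 0.4881 -0.2962  0.0272] [1.798e+02 1.000e-01 9.500e+01] F [-0.1 -0.5 -0.7] open 0.0086 t 40.3
SHIFT units [-0.    -0.003 -0.029] TURN units [ 0.0002  0.0007 -0.0006] rows 0.1
```

Request:
send_rows:
  commands:
    - [1, [-0.001, -0.004, -0.016], [0, 0.0007, -0.0006]]
    - [1, [0, 0, -0.013], [0, 0, 0]]
    - [1, [0, 0, 0], [0, 0, 0]]
    - [1, [0, 0, 0], [0, 0, 0]]

```text
clock: 40.7
tool_pos: [0.4889, -0.2978, 0.0209]
orientation: [179.9, 0.1, 94.8]
force: [0.1, -0.3, 0.0]
opening: 0.0086
```

Run:
```python
from h import *
p=lane('t',22,0.4);go(p[0],p[1],.0198,94.8)
```

```text
now [ 0.4889 -0.2978  0.0209] [1.799e+02 1.000e-01 9.480e+01] F [ 0.1 -0.3  0. ] open 0.0086 t 40.7
SHIFT units [-0.003  0.004 -0.004] TURN units [0.0003 0.0004 0.0001] rows 0.0
```

Request:
send_rows:
  commands:
    - [1, [-0.003, 0.004, -0.004], [0, 0, 0]]
    - [1, [0, 0, 0], [0, 0, 0]]
    - [0.75, [0, 0, 0], [0, 0, 0]]
    - [0.75, [0, 0, 0], [0, 0, 0]]
    - [0.75, [0, 0, 0], [0, 0, 0]]
    - [0.75, [0, 0, 0.05], [0, 0, 0]]
    - [0.75, [0, 0, 0.15], [0, 0, 0]]
    - [0.75, [0, 0, 0.19], [0, 0, 0]]
    - [0.75, [0, 0, 0.19], [0, 0, 0]]
    - [0.75, [0, 0.16, 0.05], [0, 0, 0]]
    - [0.75, [0, 0, 0], [0, 0, 0]]

```text
clock: 41.8
tool_pos: [0.4865, -0.2563, 0.188]
orientation: [179.9, 0.2, 94.7]
force: [0.7, 0.4, -1.2]
opening: 0.022
```

Run:
```python
from h import *
s=snapshot('wrist');save(s,'w25');np.savez('/tmp/w25.npz',**s)
mb(s,.0145,TO,TY)
go(.50,.36,.18,87)
```

```text
px [164. 159.] centre [ 0.4949 -0.385 ] yaw 5.6 len 60.0 LOCAL x -0.1 y -66.4 dyaw 0.8
px [245. 159.] centre [ 0.4882 -0.2975] yaw 5.1 len 60.4 LOCAL x 0.5 y 21.4 dyaw 0.3
px [263. 330.] centre [ 0.6849 -0.238 ] yaw 81.1 len 69.1 LOCAL x 201.5 y 64.1 dyaw 76.3
now [ 0.4869 -0.2576  0.1879] [179.8   0.2  94.7] F [ 1.3 -1.   2.3] open 0.0222 t 41.85
SHIFT units [ 0.052  2.471 -0.031] TURN units [ 0.0006  0.0005 -0.0214] rows 12.4
```

View pics/w25.png

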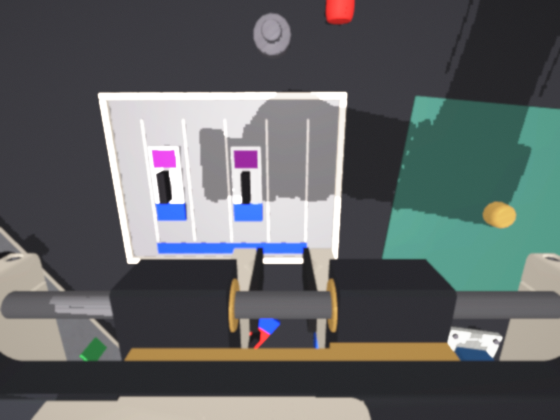

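Two are in the tray. I'll fetch the last one from the reader's +66 lane.

Request:
send_rows:
  commands:
    - [0.75, [0.005, 0.2, 0], [0, 0, -0.002]]
    - [0.75, [0.005, 0.2, 0], [0, 0, -0.002]]
    - [0.75, [0.005, 0.2, 0], [0, 0, -0.002]]
    - [0.75, [0.005, 0.2, 0], [0, 0, -0.002]]
    - [0.75, [0.005, 0.2, 0], [0, 0, -0.002]]
    - [0.75, [0.005, 0.2, 0], [0, 0, -0.002]]
    - [0.75, [0.005, 0.2, 0], [0, 0, -0.002]]
    - [0.75, [0.005, 0.2, 0], [0, 0, -0.002]]
    - [0.75, [0.005, 0.2, 0], [0, 0, -0.002]]
    - [0.75, [0.005, 0.2, 0], [0, 0, -0.002]]
    - [0.75, [0, 0.2, 0], [0, 0, -0.001]]
    - [0.75, [0, 0.2, 0], [0, 0, 0]]

```text
clock: 43.05
tool_pos: [0.4951, 0.3404, 0.1902]
orientation: [179.8, 0.4, 86.2]
force: [1.0, 0.5, 0.3]
opening: 0.0216
```

Request:
send_rows:
  commands:
    - [0.75, [0, 0.1, 0], [0, 0, 0]]
    - [0.75, [0, 0, 0], [0, 0, 0]]
    - [0.75, [0, 0, 0], [0, 0, 0]]

```text
clock: 43.35
tool_pos: [0.4946, 0.3711, 0.1879]
orientation: [179.9, 0.6, 86.5]
force: [0.3, -0.3, -0.2]
opening: 0.0219
```

Run:
```python
from h import *
s=snapshot('wrist');save(s,'w26');np.savez('/tmp/w26.npz',**s)
mb(s,.0315,RO,RY)
go(.5001,.3863,.06,87.2)
```

```text
px [299. 168.] centre [0.5002 0.3864] yaw -2.2 len 61.8 LOCAL x 1.1 y 66.4 dyaw 0.0
now [0.4947 0.3708 0.188 ] [179.9   0.6  86.5] F [-0.2 -0.5  0.6] open 0.0216 t 43.4
SHIFT units [ 0.022  0.062 -0.512] TURN units [0.0017 0.0002 0.002 ] rows 2.6
```

View pics/w26.png

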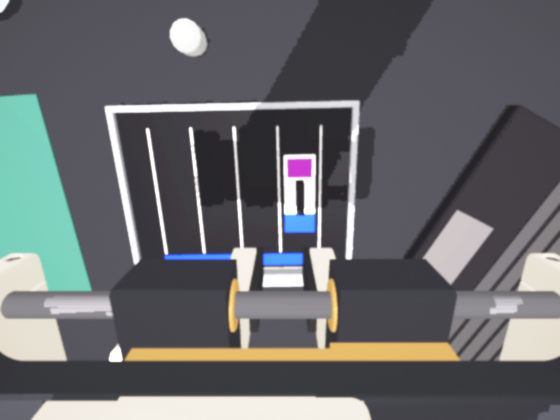

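Request:
send_rows:
  commands:
    - [0.75, [0.02, 0.062, -0.1], [0.0015, 0, 0.0025]]
    - [0.75, [0, 0, -0.19], [0, 0, 0]]
    - [0.75, [0, 0, -0.19], [0, 0, 0]]
    - [0.75, [0, 0, -0.02], [0, 0, 0]]
    - [0.75, [0, 0, 0], [0, 0, 0]]

```text
clock: 43.9
tool_pos: [0.5026, 0.3813, 0.0643]
orientation: [179.7, -0.2, 87.1]
force: [-0.5, 0.2, 0.5]
opening: 0.022
```

Run:
```python
from h import *
go(.5002,.3864,.0355,87.7)
```

```text
now [0.5026 0.3813 0.0643] [179.7  -0.2  87.1] F [-0.5  0.2  0.5] open 0.022 t 43.9
SHIFT units [-0.01   0.02  -0.115] TURN units [-0.0004  0.0008  0.0016] rows 0.6
```

Request:
send_rows:
  commands:
    - [0.75, [-0.014, 0.02, -0.025], [0, 0.0008, 0.0016]]
    - [0.75, [-0.002, 0, -0.035], [0, 0, 0]]
    - [0.75, [0, 0, -0.03], [0, 0, 0]]
    - [0.75, [0, 0, 0], [0, 0, 0]]

```text
clock: 44.3
tool_pos: [0.5012, 0.3884, 0.0471]
orientation: [179.7, -0.6, 87.7]
force: [-0.3, -0.0, 0.5]
opening: 0.0219
```

Run:
```python
from h import *
go(.5002,.3864,.0355,87.7)
```

```text
now [0.5012 0.3884 0.0471] [179.7  -0.6  87.7] F [-0.3 -0.   0.5] open 0.0219 t 44.3
SHIFT units [-0.004 -0.008 -0.047] TURN units [-0.0015  0.0009 -0.0001] rows 0.2
```

Request:
send_rows:
  commands:
    - [0.75, [-0.006, -0.01, -0.025], [-0.0015, 0.0009, 0]]
    - [0.75, [-0.002, 0, -0.022], [0, 0, 0]]
    - [0.75, [0, 0, 0], [0, 0, 0]]

```text
clock: 44.6
tool_pos: [0.4994, 0.3864, 0.0357]
orientation: [180.0, -0.0, 87.8]
force: [0.7, -0.2, 0.3]
opening: 0.0219
```

Run:
```python
from h import *
go(.5002,.3864,.0355,87.7)
```

```text
now [0.4994 0.3864 0.0357] [180.   -0.   87.8] F [ 0.7 -0.2  0.3] open 0.0219 t 44.6
SHIFT units [ 0.003 -0.    -0.001] TURN units [-0.0001  0.0001 -0.0002] rows 0.0
```

Request:
send_rows:
  commands:
    - [1, [0, 0, 0], [0, 0, 0]]
    - [1, [0, 0, 0], [0, 0, 0]]
    - [1, [0, 0, 0], [0, 0, 0]]
    - [1, [0, 0, 0], [0, 0, 0]]
    - [1, [0, 0, 0], [0, 0, 0]]
    - [1, [0, 0, 0.1], [0, 0, 0]]
    - [1, [0, 0, 0.19], [0, 0, 0]]
    - [1, [0, 0, 0.19], [0, 0, 0]]
    - [1, [0, 0, 0.05], [0, 0, 0]]

```text
clock: 45.5
tool_pos: [0.4974, 0.3838, 0.169]
orientation: [-179.8, 0.3, 87.7]
force: [0.1, 1.8, 0.0]
opening: 0.009
```

Request:
send_rows:
  commands:
    - [1, [-0.005, -0.2, 0], [0, 0, 0.002]]
    - [1, [-0.005, -0.2, 0], [0, 0, 0.002]]
    - [1, [-0.005, -0.2, 0], [0, 0, 0.002]]
    - [1, [-0.005, -0.2, 0], [0, 0, 0.002]]
    - [1, [-0.005, -0.2, 0], [0, 0, 0.002]]
    - [1, [-0.005, -0.2, 0], [0, 0, 0.002]]
    - [1, [-0.005, -0.2, 0], [0, 0, 0.002]]
    - [1, [-0.005, -0.2, 0], [0, 0, 0.002]]
    - [1, [-0.005, -0.2, 0], [0, 0, 0.002]]
    - [1, [-0.005, -0.2, 0], [0, 0, 0.002]]
    - [1, [0, -0.2, 0], [0, 0, 0]]
    - [1, [0, -0.1, 0], [0, 0, 0]]

```text
clock: 46.7
tool_pos: [0.4808, -0.1917, 0.172]
orientation: [179.7, -0.1, 95.7]
force: [-0.1, 1.0, -0.5]
opening: 0.009
```

Request:
send_rows:
  commands:
    - [1, [0, -0.1, 0], [0, 0, 0]]
    - [1, [0, 0, 0], [0, 0, 0]]
    - [1, [0, 0, 0], [0, 0, 0]]

```text
clock: 47.0
tool_pos: [0.4791, -0.2216, 0.171]
orientation: [179.8, -0.1, 95.3]
force: [0.9, -0.4, -0.9]
opening: 0.0089
```

Run:
```python
from h import *
s=snapshot('wrist');save(s,'w27');np.savez('/tmp/w27.npz',**s)
mb(s,.0145,TO,TY)
p=lane('t',66,-.7);go(p[0],p[1],.05,94.8)
```

```text
px [123. 163.] centre [ 0.4948 -0.3848] yaw 5.9 len 60.3 LOCAL x -0.2 y -66.2 dyaw 1.1
px [209. 165.] centre [ 0.488  -0.2974] yaw 5.3 len 60.5 LOCAL x 0.3 y 21.5 dyaw 0.5
mag alone px [283. 210.] [ 0.5009 -0.2199]
now [ 0.4792 -0.2213  0.171 ] [ 1.798e+02 -1.000e-01  9.540e+01] F [0.4 0.4 0. ] open 0.0089 t 47.05
SHIFT units [ 0.016 -0.127 -0.484] TURN units [-0.0004  0.0006 -0.0016] rows 2.5
```

View pics/w27.png

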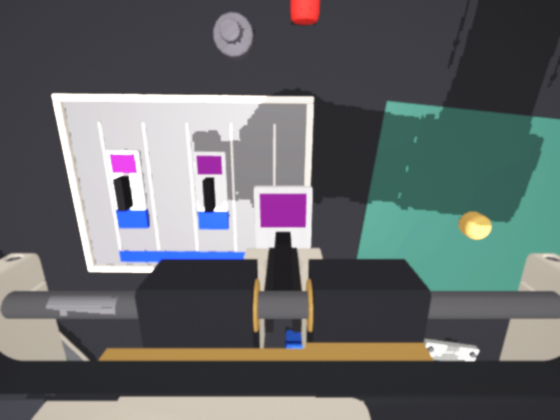

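Request:
send_rows:
  commands:
    - [1, [0.012, -0.125, -0.05], [0, 0, -0.0016]]
    - [1, [0, 0, -0.18], [0, 0, 0]]
    - [1, [0, 0, -0.18], [0, 0, 0]]
    - [1, [0, 0, -0.05], [0, 0, 0]]
    - [1, [0, 0, 0], [0, 0, 0]]

```text
clock: 47.55
tool_pos: [0.4847, -0.2497, 0.0547]
orientation: [179.4, -0.0, 95.1]
force: [0.4, 1.0, -0.1]
opening: 0.0088
```

Run:
```python
from h import *
p=lane('t',66,-.7);go(p[0],p[1],.0192,94.8)
```

```text
now [ 0.4847 -0.2497  0.0547] [179.4  -0.   95.1] F [ 0.4  1.  -0.1] open 0.0088 t 47.55
SHIFT units [-0.006 -0.014 -0.142] TURN units [-0.0002  0.0017 -0.001 ] rows 0.7
```

Request:
send_rows:
  commands:
    - [1, [-0.012, -0.016, -0.045], [0, 0.0017, -0.001]]
    - [1, [-0.002, 0, -0.045], [0, 0, 0]]
    - [1, [0, 0, -0.015], [0, 0, 0]]
    - [1, [0, 0, 0], [0, 0, 0]]

```text
clock: 47.95
tool_pos: [0.4832, -0.2526, 0.0289]
orientation: [179.9, -0.0, 94.9]
force: [1.4, 0.1, -0.9]
opening: 0.0091
```

Run:
```python
from h import *
p=lane('t',66,-.7);go(p[0],p[1],.0192,94.8)
```

```text
now [ 0.4832 -0.2526  0.0289] [179.9  -0.   94.9] F [ 1.4  0.1 -0.9] open 0.0091 t 47.95
SHIFT units [ 0.    -0.002 -0.039] TURN units [-0.0001  0.0004 -0.0004] rows 0.2
```

Request:
send_rows:
  commands:
    - [1, [-0.002, -0.002, -0.02], [0, 0.0004, -0.0004]]
    - [1, [-0.001, 0, -0.018], [0, 0, 0]]
    - [1, [0, 0, 0], [0, 0, 0]]
    - [1, [0, 0, 0], [0, 0, 0]]

```text
clock: 48.35
tool_pos: [0.4835, -0.2534, 0.02]
orientation: [179.9, 0.0, 94.8]
force: [0.3, 1.0, -1.1]
opening: 0.0087
```

Run:
```python
from h import *
p=lane('t',66,-.7);go(p[0],p[1],.0192,94.8)
```

```text
now [ 0.4835 -0.2534  0.02  ] [179.9   0.   94.8] F [ 0.3  1.  -1.1] open 0.0087 t 48.35
SHIFT units [-0.001  0.001 -0.003] TURN units [0.     0.0004 0.    ] rows 0.0
```

Request:
send_rows:
  commands:
    - [1, [-0.001, 0.001, -0.003], [0, 0, 0]]
    - [0.75, [0, 0, 0], [0, 0, 0]]
    - [0.75, [0, 0, 0], [0, 0, 0]]
    - [0.75, [0, 0, 0], [0, 0, 0]]
    - [0.75, [0, 0, 0.05], [0, 0, 0]]
    - [0.75, [0, 0, 0.15], [0, 0, 0]]
    - [0.75, [0, 0, 0.19], [0, 0, 0]]
    - [0.75, [0, 0, 0.19], [0, 0, 0]]
    - [0.75, [0, -0.12, 0.05], [0, 0, 0]]
    - [0.75, [0, -0.12, 0], [0, 0, 0]]
    - [0.75, [0, 0, 0], [0, 0, 0]]

```text
clock: 49.45
tool_pos: [0.4824, -0.315, 0.1916]
orientation: [179.6, 0.3, 95.0]
force: [-0.3, 0.9, 0.0]
opening: 0.022
```

Run:
```python
from h import *
s=snapshot('wrist');save(s,'w28');np.savez('/tmp/w28.npz',**s)
mb(s,.0145,TO,TY)
s=snapshot('side');save(s,'s28')
go(.48,.0,.2,94)
```

```text
px [219. 165.] centre [ 0.495  -0.3853] yaw 5.3 len 60.3 LOCAL x -0.1 y -66.7 dyaw 0.5
px [300. 166.] centre [ 0.4884 -0.2975] yaw 4.7 len 60.4 LOCAL x 0.7 y 21.3 dyaw -0.1
px [340. 165.] centre [ 0.484  -0.2539] yaw 4.5 len 60.4 LOCAL x -0.1 y 65.2 dyaw -0.3
mag alone px [302. 330.] [ 0.6764 -0.2737]
now [ 0.482  -0.3132  0.1907] [179.6   0.2  95. ] F [-0.2  0.6  0. ] open 0.0215 t 49.55
SHIFT units [-0.008  1.253  0.037] TURN units [ 0.0005  0.001  -0.0028] rows 6.3
```

View pics/w28.png

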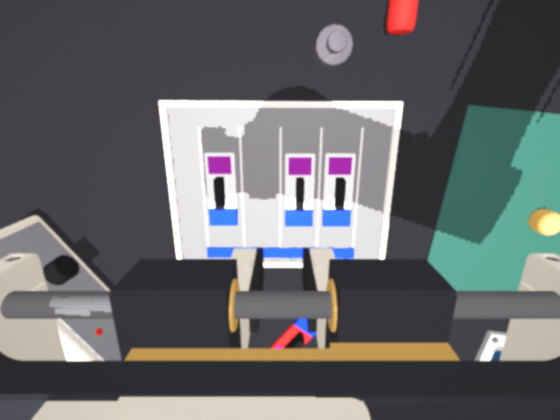

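View pics/s28.png

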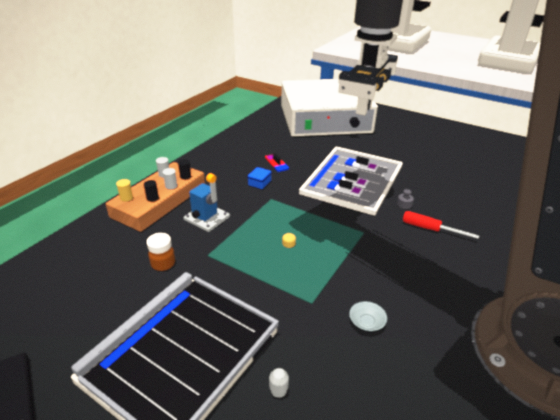

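Request:
send_rows:
  commands:
    - [0.75, [0, 0.2, 0.05], [0, 0, 0]]
    - [0.75, [0, 0.2, 0.05], [0, 0, 0]]
    - [0.75, [0, 0.2, 0], [0, 0, 0]]
    - [0.75, [0, 0.2, 0], [0, 0, 0]]
    - [0.75, [0, 0.2, 0], [0, 0, 0]]
    - [0.75, [0, 0, 0], [0, 0, 0]]
    - [0.75, [0, 0, 0], [0, 0, 0]]
    - [0.75, [0, 0, 0], [0, 0, 0]]
    - [0.75, [0, 0, 0], [0, 0, 0]]
    - [0.75, [0, 0, 0], [0, 0, 0]]
    - [0.75, [0, 0, 0], [0, 0, 0]]
    - [0.75, [0, 0, 0], [0, 0, 0]]

```text
clock: 50.75
tool_pos: [0.4756, -0.06, 0.2145]
orientation: [180.0, 0.1, 94.8]
force: [0.9, -0.5, -0.8]
opening: 0.0219
```

Request:
send_rows:
  commands:
    - [0.75, [0, 0, 0], [0, 0, 0]]
    - [0.75, [0, 0, 0], [0, 0, 0]]
    - [0.75, [0, 0, 0], [0, 0, 0]]
    - [0.75, [0, 0, 0], [0, 0, 0]]
    - [0.75, [0, 0, 0], [0, 0, 0]]
    - [0.75, [0, 0, 0], [0, 0, 0]]
    - [0.75, [0, 0, 0], [0, 0, 0]]
    - [0.75, [0, 0, 0], [0, 0, 0]]
    - [0.75, [0, 0, 0], [0, 0, 0]]
    - [0.75, [0, 0, 0], [0, 0, 0]]
    - [0.75, [0, 0, 0], [0, 0, 0]]
    - [0.75, [0, 0, 0], [0, 0, 0]]

```text
clock: 51.95
tool_pos: [0.4756, -0.0608, 0.2143]
orientation: [-180.0, 0.1, 94.7]
force: [-0.3, -0.1, -0.4]
opening: 0.022
```

Run:
```python
from h import *
s=snapshot('top');save(s,'t29')
mb(s,.0145,TO,TY)
w=snapshot('side');h=hsv(w);H,S,V=h[...,0],h[...,1],h[...,2]
for mm,st,c in cc((H>8)&(H<28)&(S>150)&(V>150),12):
    if 190<c[0]<300:print('orange',c.round(1))
a=cv2.imread('pics/side0.png');
for nm,x0,x1,y0,y1 in(('jar',140,182,228,276),('box',245,275,163,190),('obj',265,295,362,400),('lens',280,298,230,250),('weight',395,417,188,208)):
    print(nm,cv2.absdiff(a[y0:y1,x0:x1],w['color'][y0:y1,x0:x1]).mean().round(1))
```

```text
px [421. 127.] centre [ 0.6978 -0.2809] yaw 147.0 len 62.1 LOCAL x 210.8 y 20.4 dyaw 142.2
mag alone px [466. 242.] [ 0.4654 -0.3884]
px [425. 245.] centre [ 0.4875 -0.2975] yaw 4.9 len 60.8 LOCAL x -0.2 y 21.4 dyaw 0.1
mag alone px [406. 247.] [ 0.4543 -0.2572]
orange [257.9  86.2]
orange [210.6 177.5]
orange [288.7 242.4]
jar 1.4
box 1.6
obj 1.5
lens 3.3
weight 2.4
```

View pics/t29.png

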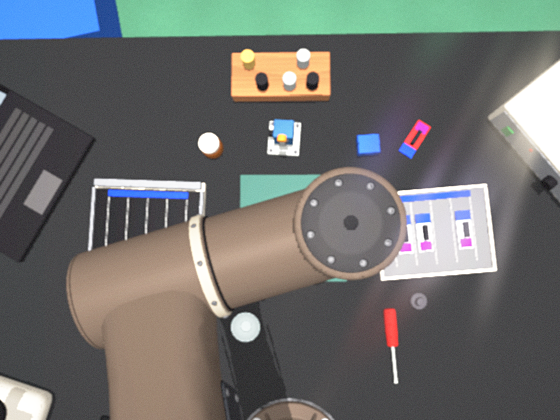

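Run:
```python
from h import *
print(order.close_job())
```

```text
the job is handed in; nothing more can be done
None
```

The job is handed in, at about 52 s of robot time. Only three carriers were on the mat, and all three went through the reader into the storage tray.

- **Switch:** I pushed the roller arm sideways about 32 mm with the stage empty, roughly 0.6 rad from two camera estimates. With all three carriers laid on the stage I pushed it about 34 mm. The switch gives no trip signal I could read, so that both pushes passed 0.5 rad rests on those camera estimates. The last side picture shows the arm upright again.
- **Reader:** the carriers lay in lanes -66, -22 and +66, within about 1 mm and 1° of the lane middles, before and after the scan.
- **Tray:** the carriers are in lanes -66, +22 and +66, fin up, with the blue end towards the stripe. The last wrist picture puts them within about 0.8 mm and 0.5° of the lane middles.
- **Other objects:** side-camera crops of the jar, slide box, objective and weight match the start. The lens cell crop differed slightly, with its centre about 1 px lower. I put that down to the arm's shadow, as the cell was in its usual place in the picture before. The red look-alike was not touched.
- **Not fully confirmed at the end:** from the final top view, the fit gave a full pose only for the +22 carrier. The other two are visible in their lanes, but I measured them only in the wrist picture about 2.4 s earlier. I saw no carrier knocked aside during the run.

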